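# Fetch the power brick from between its neighbours and restore the tray

### The arm

A 7-joint arm with a two-finger parallel gripper is mounted at the origin on a cart in front of the work surface, level with it; the furniture and walls round the work are solid. World frame = base frame: x ahead of the robot, y to its left, z up, the work surface at z = 0. Lengths are in mm, angles in rad, forces in N, time in s.
With the tool pointing down it reaches from about 400 to 875 mm from the base axis. Payload 4.4 kg.
Tool frame: the origin (TCP) lies at the very end of the fingers, on their centre line; the grasp point (between the pads) lies 19 mm behind it (ctrl.grip_depth is the distance from the TCP to the grasp point, in mm); z points along the fingers, x is the direction in which the jaws open and shut, and the axes are right-handed (so a half turn about z gives the same grasp; the last joint's range is limited). The gripper opens to 85 mm and grips with 20 to 120 N. Pads are 22 mm wide; open, the fingers measure 114 mm over their backs; the gripper's body (76 mm by 85 mm) begins 54 mm behind the grasp point. The pads swing forward as they close: fully open they stand 13 mm farther back than shut.
Start: joints at [-1.343, 0.628, 0.038, 1.517, -0.027, 0.996, -0.02], TCP at [188.209, 622.17, 195.513] pointing down, gripper open.
Joint ranges: [-3.06, 3.06], [-0.37, 2.12], [-1.25, 1.32], [0.18, 2.47], [-1.1, 4.24], [0.23, 1.98], [-2.94, 2.94]. Speed limits (rad/s): [2.57, 2.57, 3.14, 3.14, 3.14, 3.14, 3.14].

### API

Orientations are given as [roll, pitch, yaw] about the fixed x, y, z axes, in that order (R = Rz(yaw) Ry(pitch) Rx(roll)).
In Python, from cell import ctrl gives the robot as it stands.
- The arm moves only by the shell command python3 -m creep 'ROWS'. ROWS is JSON, a list of rows, each an object with "hand": the opening, from 0 (shut) to 1 (fully open); "travel": the shift along the tool's x, y, z in cm, a list of three; "angular": the turn, a rotation vector about the tool's x, y, z in degrees, a list of three. In form: [{"hand": hand, "travel": [tx, ty, tz], "angular": [rx, ry, rz]}, ...]. A call has 1 to 20 rows; each row is the pose to reach, as a shift and turn from the pose measured when the call began, along the tool's axes at that moment; what a row does not reach only later rows make up. A row lasts 1/10 s, in which the tool goes at most 50 mm and 8.59 degrees, less where a joint would pass 70% of its speed; a pose out of reach is approached as far as the arm can. A call with a gripper value outside its range is refused whole. The fingers move at their own pace and stop on an object; the grip force is fixed at half the most. Time passes only in rows, so rows that repeat a pose let the fingers close. It gives the time, the measured TCP pose, the force and the opening at its end, in the units of the state.
- ctrl.read_state(): the state, without advancing time (a new reading comes with each control period).
- ctrl.get_image(name): name is "scene" or "top" or "wrist"; returns a dict with "frame" (420x560x3 uint8, red, green, blue), "fx", "fy", "cx", "cy" (pixels), "origin" and "orientation" of the camera in the world. Camera axes: x right, y down, z forward; pixel columns grow to the right and rows downward; lengths in mm; the calibration is good to about 2 mm. A picture is of the moment at which its call begins. There is no depth.
- ctrl.finish_job(): hands the job in, once; it reports no verdict.
Trained networks look in the newest picture that a camera, given by its name, has taken for a name from the list of things; names that differ only in an ending like _2 or _b are one class to them, and where a whole thing is asked for, a point or a joint stands for the part that bears it (a point fixed in the world has none). Each returns a list of dicts, best first, with "confidence" (0 to 1); they miss things now and then, are a little off and sometimes report something else, mostly with a low value. They report only what shows in the picture. A call takes as long as a camera call. They do not tell look-alikes from the thing itself.
- ctrl.regions_of(camera, thing): "region" (420x560 bool, what is visible of it).
- ctrl.spot_point(camera, thing): "at" ([x, y, z] in mm, in world coordinates, good to about 4 mm: a listed point, or the origin of a listed thing).
The state is a dict: "clock": time; "qpos": joint angles; "qd": joint speeds; "tau": joint torques, N m; "eef_pos": TCP position; "tool_rot": TCP orientation; "force": force on the tool from outside, world axes, zero at the start; "torque": the same for the moment, N m; "width": finger opening in mm.
Only numpy, scipy, OpenCV 4.12 (cv2) and the standard library are available. Lean on these libraries where they do the work, as an engineer would, in place of code of your own. Each camera call takes 0.05 s, during which the arm holds its last target. There are 200 camera calls.

### The job

The power brick in the aluminium parts tray is hemmed in by a cardboard carton and a solder spool: first stand both of them upright on the black rubber mat, then lay the brick flat in the grey cradle between its corner posts, and only after that put the carton and the spool back upright in the tray, each where it stood before (to about a centimetre), with the carton square to the tray as before. Leave the heat sink, the hex key set and the terminal block where they are.

Things in the scene. Friction and masses are not known exactly. Their poses are not given: they have to be found in the camera images.
- brick_center (a point): Black power brick, a plain closed box 44 x 99 x 30 mm, 0.24 kg; this point is its centre, half-way up (15 mm above its underside). Its own x axis is along the 44 mm width, y along the 99 mm length, z up. It starts lying in the middle of the parts tray, its length along the tray's x axis, with the carton on one side and the spool on the other, so that only 7 to 10 mm are free on either side of it; grip it across its 44 mm width once both are gone.
- carton_center (a point): Small closed cardboard carton, 47 (x) x 62 (y) x 36 (z) mm, 0.06 kg; this point is its centre, half-way up (18 mm above its underside). It stands on one side of the brick, 62 mm from the tray's centre along the tray's +y or -y (which side changes from start to start), its axes parallel to the tray's; there is free room beside its two faces that look along the tray's x axis, 47 mm apart.
- spool_center (a point): Blue and silver solder spool standing on its flange, a closed solid cylinder to the touch, 64 mm diameter and 39 mm high, 0.25 kg; this point is its centre, half-way up (19.5 mm above its underside), z is its axis and points up. It stands on the other side of the brick, 62 mm from the tray's centre; there is free room beside it along the tray's x axis.
- parts_tray: Aluminium tray fixed to the bench, 150 (x) x 230 (y) mm, floor 3 mm thick, rim 3 mm wide and 8 mm high above the bench; thin scribed frames show the three places. Origin at the centre of its underside, on the bench; x and y along its sides, z up. It lies in the right-hand back of the work area, turned a little differently each time.
- mat: Black rubber mat fixed to the bench, the side area: 100 (x) x 160 (y) x 3 mm, flat. Origin at the centre of its underside, z up. It lies either left of the open chassis or on the right in front of the tray (it changes places with the cradle). Behind the chassis stands a fixed tower of blue bins (x above 0.68, y 0.15 to 0.32, 0.28 m high). A thing is on the mat when its centre is over the mat; carton and spool fit side by side along y.
- cradle: Grey plastic cradle fixed to the bench, 72 (x) x 127 (y) mm: a 3 mm thick base with four L-shaped corner posts 13 mm high above the bench. Between the posts there are 62 x 119 mm, so the brick lies in it with its length along y and about 9 mm to spare all round; on each long side the middle 75 mm are open for a finger. Origin at the centre of its underside, z up.
- heatsink_center (a point): Bystander: loose silver finned heat sink 40 x 40 x 18 mm behind the open chassis; the point is its centre. Not to be moved.
- hex_keys_center (a point): Bystander: loose yellow folding hex key set 30 x 88 x 21 mm behind the open chassis; the point is its centre. Not to be moved.
- terminals_center (a point): Bystander: loose green terminal block 14 x 52 x 17 mm to the right of the tray; the point is its centre. Not to be moved.
There are look-alikes about, which are no part of the job. Leave any pink look-alike of the part that bears brick_center alone.

How it is judged:
By the outcome, as a careful person would: the job done as asked, in the order asked, and still so for the second after the job is handed in, with the robot touching nothing.
It also fails if it takes over 141 s, if anything falls off the work surface, if the arm or the gripper's body presses on something with over 40 N, if the wrist force passes 120 N, or if a joint passes its speed limit or range.

## Working session

There is one attempt and no reset: what is moved stays moved. The work goes in short steps, Python scripts to look and compute and a shell command to move; the robot and the scene stay as the last step left them, time stands still between calls to the robot, and variables do not carry over. Pictures are saved under pics/ and viewed, about 12 in all and at most 16, crops included, and the job is handed in when it is done.

```bash
ls; mkdir -p pics
python3 - <<'E'
from cell import ctrl
import cv2,numpy as np
s=ctrl.read_state();print(s)
for c in("top","scene"):
    i=ctrl.get_image(c);cv2.imwrite(f"pics/{c}0.png",i["frame"][:,:,::-1])
    print(c,{k:v for k,v in i.items() if k!="frame"})
    for t in "brick_center carton_center spool_center parts_tray mat cradle heatsink_center hex_keys_center terminals_center".split():
        print(c,t,[(np.round(d["at"]).tolist(),round(d["confidence"],2)) for d in ctrl.spot_point(c,t)])
E
```

```text
pics
{'clock': 0.0, 'qpos': array([-1.34278969,  0.62934082,  0.03842991,  1.51835756, -0.02697255,
        0.99628734, -0.01997673]), 'qd': array([ 1.54632753e-03,  2.67030995e-04,  7.75614020e-04, -1.13028455e-04,
       -2.34478230e-04,  8.60063239e-05, -1.52217569e-03]), 'tau': array([ 3.04710147e-04, -5.63401723e+01,  1.22659508e+00, -1.93440878e+01,
        1.11251447e-02,  1.03376553e-02, -1.25364870e-06]), 'eef_pos': array([188.0152903 , 621.50122332, 194.59571033]), 'tool_rot': array([3.14155254e+00, 1.87492452e-03, 1.27703784e+00]), 'force': array([ 0.1101763 , -0.16728093,  0.38955613]), 'torque': array([-0.03110597, -0.01591016,  0.04055122]), 'width': 85.58533603999592}
top {'fx': 481.05550019494046, 'fy': 481.05550019494046, 'cx': 283.61552052730315, 'cy': 213.67581561482032, 'origin': array([ 278.6537082 ,  -56.64698342, 1335.8998465 ]), 'orientation': array([-2.96342478,  0.011486  , -1.56837484])}
top brick_center [([379.0, -434.0, 11.0], 0.91), ([609.0, -262.0, 17.0], 0.7)]
top carton_center [([599.0, -322.0, 22.0], 0.96)]
top spool_center [([612.0, -204.0, 23.0], 0
[... 356 characters left out ...]
7.21381894017344, 'cx': 275.3610734950142, 'cy': 208.53624836848823, 'origin': array([ -86.77659273, -706.90267833,  746.25916025]), 'orientation': array([-2.22174889, -0.01881088, -0.72954892])}
scene brick_center [([613.0, -270.0, 18.0], 0.93)]
scene carton_center [([601.0, -327.0, 20.0], 0.65)]
scene spool_center [([606.0, -201.0, 19.0], 0.89)]
scene parts_tray [([605.0, -263.0, -1.0], 0.95)]
scene mat [([490.0, 382.0, -2.0], 0.64), ([604.0, -264.0, -2.0], 0.17)]
scene cradle [([408.0, -278.0, -3.0], 0.94), ([646.0, 23.0, 7.0], 0.71)]
scene heatsink_center [([649.0, 23.0, 9.0], 0.6)]
scene hex_keys_center [([632.0, 146.0, 15.0], 0.51)]
scene terminals_center [([500.0, -472.0, 1.0], 0.42)]
```

View pics/top0.png

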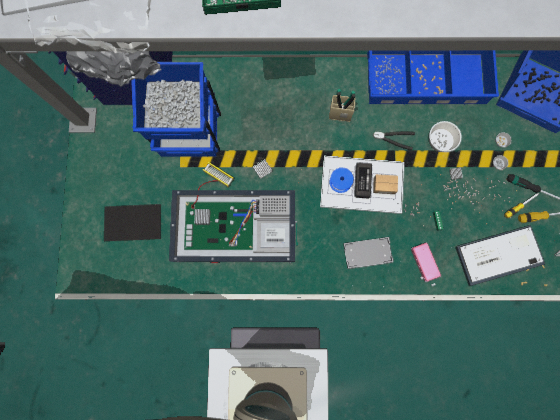

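View pics/scene0.png

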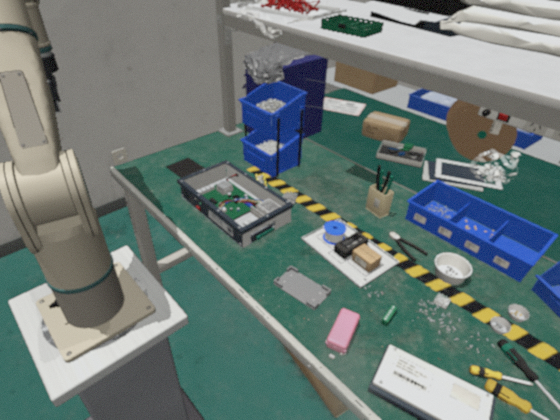

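```bash
cat > h.py <<'E'
from cell import ctrl
import cv2,numpy as np
from scipy.spatial.transform import Rotation as R
T={"brick_center":30,"carton_center":36,"spool_center":39,"parts_tray":8,"mat":3,"cradle":3,"terminals_center":17,"heatsink_center":18,"hex_keys_center":21}
def back(i,uv,z):
    uv=np.atleast_2d(uv).astype(float)
    d=np.c_[(uv[:,0]-i["cx"])/i["fx"],(uv[:,1]-i["cy"])/i["fy"],np.ones(len(uv))]
    d=R.from_euler("xyz",i["orientation"]).apply(d);o=np.array(i["origin"])
    return o+d*((z-o[2])/d[:,2])[:,None]
def proj(i,P):
    c=R.from_euler("xyz",i["orientation"]).inv().apply(np.atleast_2d(P)-i["origin"])
    return np.c_[c[:,0]/c[:,2]*i["fx"]+i["cx"],c[:,1]/c[:,2]*i["fy"]+i["cy"]]
def rect(i,mask,z):
    "outline taken at height z -> centre, sizes, angle(deg) of the long side"
    c=max(cv2.findContours(mask.astype(np.uint8),cv2.RETR_EXTERNAL,cv2.CHAIN_APPROX_NONE)[0],key=cv2.contourArea)
    P=back(i,c[:,0,:],z)[:,:2].astype(np.float32)
    (x,y),(w,h),a=cv2.minAreaRect(P)
    if h>w:w,h,a=h,w,a+90
    return np.round([x,y,w,h,(a+90)%180-90],1)
def go(x,y,z,yaw):
    "travel (cm) and angular (deg) from the present pose to TCP x,y,z, tool down, jaw axis at yaw deg (mod 180)"
    s=ctrl.read_state();r=R.from_euler("xyz",s["tool_rot"])
    t=r.inv().apply(np.array([x,y,z])-s["eef_pos"])/10
    best=min((R.from_euler("xyz",[180,0,yaw+k],degrees=True) for k in(0,180)),key=lambda q:(r.inv()*q).magnitude())
    a=(r.inv()*best).as_rotvec(degrees=True)
    print("travel",np.round(t,2).tolist(),"angular",np.round(a,1).tolist(),"q7",s["qpos"][6].round(2))
E
python3 - <<'E'
from h import *
for c in("top","scene"):
    i=ctrl.get_image(c)
    for t in T:
        for d in ctrl.regions_of(c,t)[:3]:
            z=T[t] if c=="top" else T[t]
            print(c,t,round(d["confidence"],2),rect(i,d["region"],z),d["region"].sum())
E
```

```text
top brick_center 0.76 [ 609.8 -261.2  102.4   46.1   -5. ] 581
top brick_center 0.73 [ 383.3 -423.3   98.4   48.6   21.4] 639
top carton_center 0.72 [ 597.4 -320.4   69.1   54.2   87.8] 469
top spool_center 0.92 [ 608.3 -199.1   72.9   61.9  -26.9] 478
top parts_tray 0.59 [ 604.2 -262.4  230.   156.5   85.3] 2726
top parts_tray 0.34 [493.7 383.5 166.  105.2 -87.1] 2104
top mat 0.59 [493.7 385.3 161.6 101.9 -87. ] 1982
top cradle 0.68 [ 410.8 -274.7  127.5   71.5  -81.8] 1161
top heatsink_center 0.53 [646.3  19.9  43.1  41.6  31.7] 213
top hex_keys_center 0.75 [629.5 145.   86.3  31.3  54.8] 318
scene brick_center 0.63 [ 372.6 -433.6  112.3   46.5   19.9] 904
scene brick_center 0.6 [ 600.2 -267.2  115.2   54.1   -1. ] 495
scene brick_center 0.32 [621.6 140.7  62.8  29.1  55.7] 64
scene carton_center 0.67 [614.9 131.   47.   24.3  59.8] 47
scene carton_center 0.58 [ 587.8 -330.6   82.2   72.7   81.8] 522
scene spool_center 0.6 [ 596.2 -212.4  102.9   62.9   39.2] 447
scene parts_tray 0.61 [ 599.  -264.5  236.1  162.7   84.9] 1828
scene terminals_center 0.68 [ 492.1 -472.3   64.2   16.1   10.6] 155
scene hex_keys_center 0.19 [ 398.5 -281.9  131.7   82.3  -81.7] 1261
```

```bash
python3 -c "
from h import *
go(520,150,250,35);go(604,-262,220,-4.8)"
```

```text
travel [-35.58, 45.43, -5.45] angular [-0.0, 0.0, 38.2] q7 -0.02
travel [-72.58, 65.4, -2.45] angular [-0.0, 0.0, 78.0] q7 -0.02
```

```bash
python3 -m creep '[{"hand":1,"travel":[-18,23,-5.5],"angular":[0,0,20]},{"hand":1,"travel":[-18,23,-5.5],"angular":[0,0,20]},{"hand":1,"travel":[-18,23,-5.5],"angular":[0,0,20]},{"hand":1,"travel":[-18,23,-5.5],"angular":[0,0,20]},{"hand":1,"travel":[-35.6,45.4,-5.5],"angular":[0,0,38]},{"hand":1,"travel":[-35.6,45.4,-5.5],"angular":[0,0,38]},{"hand":1,"travel":[-35.6,45.4,-5.5],"angular":[0,0,38]},{"hand":1,"travel":[-35.6,45.4,-5.5],"angular":[0,0,38]},{"hand":1,"travel":[-72.6,65.4,-2.5],"angular":[0,0,78]},{"hand":1,"travel":[-72.6,65.4,-2.5],"angular":[0,0,78]},{"hand":1,"travel":[-72.6,65.4,-2.5],"angular":[0,0,78]},{"hand":1,"travel":[-72.6,65.4,-2.5],"angular":[0,0,78]},{"hand":1,"travel":[-72.6,65.4,-2.5],"angular":[0,0,78]},{"hand":1,"travel":[-72.6,65.4,-2.5],"angular":[0,0,78]},{"hand":1,"travel":[-72.6,65.4,-2.5],"angular":[0,0,78]},{"hand":1,"travel":[-72.6,65.4,-2.5],"angular":[0,0,78]},{"hand":1,"travel":[-72.6,65.4,-2.5],"angular":[0,0,78]},{"hand":1,"travel":[-72.6,65.4,-2.5],"angular":[0,0,78]},{"hand":1,"travel":[-72.6,65.4,-2.5],"angular":[0,0,78]},{"hand":1,"travel":[-72.6,65.4,-2.5],"angular":[0,0,78]}]'
cat > look.py <<'E'
import sys
from h import *
n=sys.argv[1];i=ctrl.get_image("wrist");cv2.imwrite(f"pics/{n}.png",i["frame"][:,:,::-1])
print("cam",i["origin"].round(),i["orientation"].round(2))
for t in sys.argv[2:]:
    for d in ctrl.spot_point("wrist",t)[:2]:print(t,"spot",np.round(d["at"],1),round(d["confidence"],2))
    for d in ctrl.regions_of("wrist",t)[:2]:
        m=d["region"];ys,xs=np.nonzero(m);print(t,"rect",rect(i,m,T[t]),round(d["confidence"],2),"px",xs.min(),xs.max(),ys.min(),ys.max())
E
python3 look.py w1 carton_center brick_center spool_center parts_tray
```

```text
clock: 4.0
eef_pos: [604.2, -265.3, 220.4]
tool_rot: [3.141, -0.0, -0.086]
force: [1.1, 0.5, -0.3]
width: 85.3
cam [ 610. -188.  399.] [ 2.84 -0.   -0.09]
carton_center spot [ 602.7 -324.6   20.5] 0.91
carton_center rect [ 597.6 -321.4   71.3   45.7   86.1] 0.74 px 257 299 193 254
brick_center spot [ 610.1 -263.9   16.4] 0.77
brick_center spot [ 382.9 -435.1   12.9] 0.55
brick_center rect [ 385.1 -412.7  109.2   33.2   20.3] 0.87 px 70 142 281 333
brick_center rect [ 609.9 -261.6   98.6   47.9   -3.3] 0.75 px 238 331 146 191
spool_center spot [ 598.9 -325.9   21.6] 0.16
spool_center rect [ 608.7 -201.8   63.2   62.9   -4.9] 0.89 px 247 311 77 143
spool_center rect [ 424.3 -267.6  118.4   71.1  -81.8] 0.7 px 57 158 129 247
parts_tray rect [ 602.2 -263.7  230.6  151.7   85.5] 0.75 px 205 350 56 260
```

View pics/w1.png

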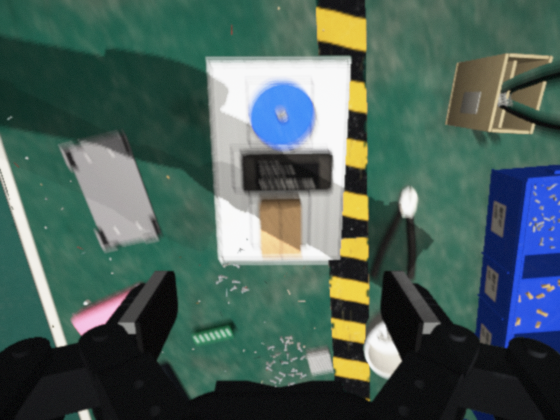

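```bash
python3 -c "
from h import *
for k in range(3): s=ctrl.read_state();print(s['eef_pos'].round(2),s['tool_rot'].round(4),s['qpos'][6]);ctrl.get_image('wrist')
go(599,-323.5,70,-4.8);go(599,-323.5,9,-4.8)"
```

```text
[ 604.25 -260.18  220.75] [-3.1406e+00 -2.0000e-04 -8.2000e-02] 0.5458219250429279
[ 604.24 -260.47  220.78] [-3.1409e+00 -3.0000e-04 -8.2300e-02] 0.5458140167694905
[ 604.22 -260.76  220.8 ] [-3.1411e+00 -3.0000e-04 -8.2600e-02] 0.5458483589039691
travel [-0.0, 6.27, 15.08] angular [-0.0, -0.0, 0.0] q7 0.55
travel [-0.0, 6.27, 21.18] angular [-0.0, -0.0, 0.0] q7 0.55
```

```bash
python3 -m creep '[{"hand":1,"travel":[0,6.25,8],"angular":[0,0,0]},{"hand":1,"travel":[0,6.25,8],"angular":[0,0,0]},{"hand":1,"travel":[0,6.25,15],"angular":[0,0,0]},{"hand":1,"travel":[0,6.25,15],"angular":[0,0,0]},{"hand":1,"travel":[0,6.25,15],"angular":[0,0,0]},{"hand":1,"travel":[0,6.25,15],"angular":[0,0,0]},{"hand":1,"travel":[0,6.25,15],"angular":[0,0,0]},{"hand":1,"travel":[0,6.25,15],"angular":[0,0,0]}]'; python3 -c "
from h import *
print(ctrl.read_state()['eef_pos']);go(599,-323.5,9,-4.8)"; python3 look.py w2 carton_center
```

```text
clock: 5.4
eef_pos: [600.4, -323.9, 73.0]
tool_rot: [3.14, -0.004, -0.082]
force: [0.4, 0.1, -0.8]
width: 85.6
[ 600.44138162 -323.8644857    73.02006271]
travel [-0.17, -0.03, 6.4] angular [0.1, -0.2, 0.1] q7 0.69
cam [ 605. -247.  251.] [ 2.84 -0.   -0.08]
carton_center spot [ 598.7 -324.    20.5] 0.73
carton_center rect [ 597.6 -322.5   69.4   47.9   86.4] 0.73 px 237 313 167 268
```

View pics/w2.png

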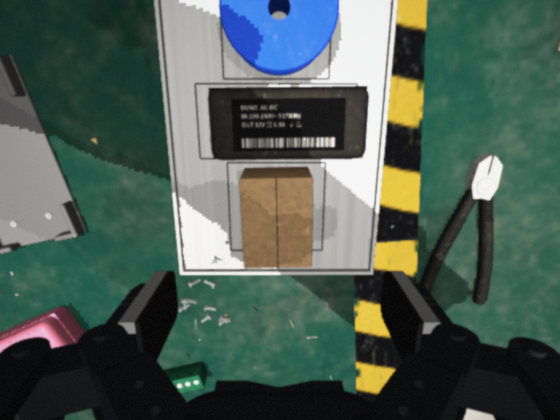

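```bash
python3 -m creep '[{"hand":1,"travel":[-0.17,0,2.5],"angular":[0,0,0]},{"hand":1,"travel":[-0.17,0,5],"angular":[0,0,0]},{"hand":1,"travel":[-0.17,0,6.4],"angular":[0.1,-0.2,0.1]},{"hand":1,"travel":[-0.17,0,6.4],"angular":[0.1,-0.2,0.1]},{"hand":1,"travel":[-0.17,0,6.4],"angular":[0.1,-0.2,0.1]},{"hand":1,"travel":[-0.17,0,6.4],"angular":[0.1,-0.2,0.1]},{"hand":1,"travel":[-0.17,0,6.4],"angular":[0.1,-0.2,0.1]},{"hand":1,"travel":[-0.17,0,6.4],"angular":[0.1,-0.2,0.1]}]'; python3 -c "
from h import *
print(ctrl.read_state()['eef_pos'])"
```

```text
clock: 6.35
eef_pos: [598.7, -323.6, 9.0]
tool_rot: [-3.141, -0.0, -0.084]
force: [0.3, -0.0, -0.0]
width: 85.2
[ 598.72878052 -323.61996124    8.95386018]
```

```bash
python3 -m creep '[{"hand":0,"travel":[0,0,0],"angular":[0,0,0]},{"hand":0,"travel":[0,0,0],"angular":[0,0,0]},{"hand":0,"travel":[0,0,0],"angular":[0,0,0]},{"hand":0,"travel":[0,0,0],"angular":[0,0,0]},{"hand":0,"travel":[0,0,0],"angular":[0,0,0]},{"hand":0,"travel":[0,0,0],"angular":[0,0,0]},{"hand":0,"travel":[0,0,0],"angular":[0,0,0]},{"hand":0,"travel":[0,0,0],"angular":[0,0,0]},{"hand":0,"travel":[0,0,-3],"angular":[0,0,0]},{"hand":0,"travel":[0,0,-6],"angular":[0,0,0]},{"hand":0,"travel":[0,0,-10],"angular":[0,0,0]},{"hand":0,"travel":[0,0,-14],"angular":[0,0,0]},{"hand":0,"travel":[0,0,-14],"angular":[0,0,0]},{"hand":0,"travel":[0,0,-14],"angular":[0,0,0]}]'; python3 -c "
from h import *
a=np.radians(3);ux=np.array([np.cos(a),np.sin(a)]);uy=np.array([-np.sin(a),np.cos(a)])
m=np.array([494,384.5]);print(m-40*uy,m+40*uy)
p=m-40*uy
go(570,0,210,0);go(*p,180,3)"
```

```text
clock: 7.75
eef_pos: [599.2, -324.0, 150.1]
tool_rot: [-3.141, -0.002, -0.084]
force: [-0.7, 0.9, -1.2]
width: -0.0
[496.09343825 344.55481861] [491.90656175 424.44518139]
travel [-5.62, -32.04, -5.99] angular [-0.0, -0.1, -4.8] q7 0.66
travel [-15.9, -65.75, -3.0] angular [-0.0, -0.1, -7.8] q7 0.66
```

```bash
python3 look.py w3 carton_center brick_center
```

```text
cam [ 604. -247.  328.] [ 2.84 -0.   -0.08]
carton_center spot [ 599.4 -326.2   18.9] 0.68
brick_center spot [ 381.5 -434.5   11.9] 0.76
brick_center spot [ 610.6 -266.4   18.2] 0.63
brick_center rect [ 389.8 -421.9  112.2   47.9   20.8] 0.9 px 19 129 264 341
brick_center rect [ 609.9 -263.3   96.9   43.7   -3.9] 0.77 px 227 346 89 144
```

View pics/w3.png

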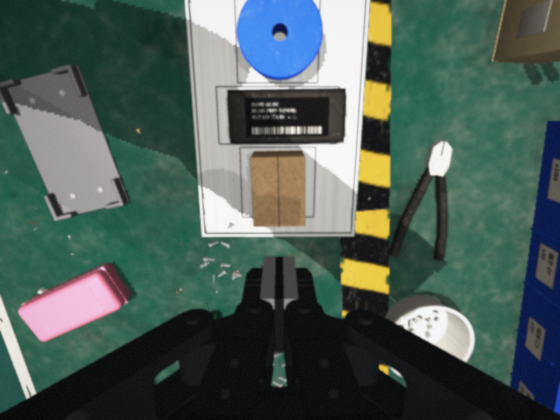

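```bash
python3 -c "
from h import *
i=ctrl.get_image('wrist');s=ctrl.read_state();print(s['eef_pos'],i['origin'],R.from_euler('xyz',i['orientation']).as_matrix().round(3))
print(proj(i,[s['eef_pos'],s['eef_pos']-[0,0,-19],[599,-324,39],[599,-324,3]]))
print(back(i,[[278,190]],39))
for q in ctrl.spot_point('top','carton_center'),:print(q)
print(ctrl.regions_of('wrist','parts_tray') and rect(i,ctrl.regions_of('wrist','parts_tray')[0]['region'],8))
"
```

```text
[ 598.04315245 -323.36119345  147.54141638] [ 603.59498425 -246.83202002  325.74233794] [[ 0.996 -0.08  -0.028]
 [-0.084 -0.952 -0.296]
 [-0.003  0.297 -0.955]]
[[281.26674967 244.18157111]
 [281.42577265 259.37151016]
 [281.92308323 193.67365052]
 [281.69588294 183.7226647 ]]
[[ 595.97025468 -320.53531559   39.        ]]
[{'at': [599.3, -322.3, 22.6], 'confidence': 0.59}, {'at': [631.2, 143.9, 11.8], 'confidence': 0.42}]
[ 601.5 -275.1  206.1  150.1   85.2]
```

```bash
python3 -m creep '[{"hand":1,"travel":[0,0,2],"angular":[0,0,0]},{"hand":1,"travel":[0,0,4],"angular":[0,0,0]},{"hand":1,"travel":[0,0,5],"angular":[0,0,0]},{"hand":1,"travel":[0,0,5],"angular":[0,0,0]},{"hand":1,"travel":[0,0,5],"angular":[0,0,0]},{"hand":1,"travel":[0,0,5],"angular":[0,0,0]}]'; python3 -c "
from h import *
print(ctrl.read_state()['width']);go(598.7,-323.6,8,-4.8)"
```

```text
clock: 8.8
eef_pos: [599.0, -324.3, 99.4]
tool_rot: [-3.141, -0.001, -0.084]
force: [0.5, 0.5, 0.1]
width: 84.4
84.38932012218115
travel [-0.05, -0.06, 9.14] angular [-0.0, -0.0, -0.0] q7 0.68
```

```bash
python3 -m creep '[{"hand":1,"travel":[0,0,4],"angular":[0,0,0]},{"hand":1,"travel":[0,0,7],"angular":[0,0,0]},{"hand":1,"travel":[0,0,9],"angular":[0,0,0]},{"hand":1,"travel":[0,0,9],"angular":[0,0,0]},{"hand":1,"travel":[0,0,9],"angular":[0,0,0]},{"hand":1,"travel":[0,0,9],"angular":[0,0,0]},{"hand":0,"travel":[0,0,9],"angular":[0,0,0]},{"hand":0,"travel":[0,0,9],"angular":[0,0,0]},{"hand":0,"travel":[0,0,9],"angular":[0,0,0]},{"hand":0,"travel":[0,0,9],"angular":[0,0,0]},{"hand":0,"travel":[0,0,9],"angular":[0,0,0]},{"hand":0,"travel":[0,0,9],"angular":[0,0,0]}]'; python3 look.py w4 carton_center; python3 -c "
from h import *
s=ctrl.read_state();print(s['width'],s['force'],s['eef_pos'])"
```

```text
clock: 10.0
eef_pos: [599.1, -324.2, 9.4]
tool_rot: [-3.141, -0.001, -0.084]
force: [0.1, -0.3, -0.7]
width: 0.1
cam [ 604. -247.  188.] [ 2.84 -0.   -0.08]
carton_center rect [ 598.4 -317.3   62.6   46.9   85.8] 0.73 px 227 329 188 310
carton_center rect [ 476.1 -304.1   42.1   14.9   71.8] 0.27 px 0 32 202 283
-0.06096569370985216 [ 0.05034266 -0.00444082 -0.52744696] [ 599.06784525 -324.17005111    9.33734937]
```

View pics/w4.png

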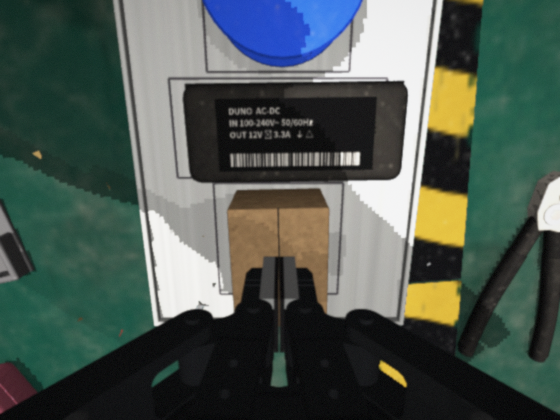

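```bash
python3 -c "
from h import *
print(ctrl.grip_depth,[a for a in dir(ctrl) if a[0]!='_'])
i=ctrl.get_image('scene');e=ctrl.read_state()['eef_pos']
for z in (0,19,40,73):print(z,proj(i,e+[0,0,z]).round(1))
f=i['frame'][160:310,270:470,::-1];cv2.imwrite('pics/s5.png',cv2.resize(f,None,fx=4,fy=4,interpolation=cv2.INTER_CUBIC))
j=ctrl.get_image('wrist');print(j['fx'],j['cx'],j['cy'])
"
```

```text
18.700000000000003 ['MotionError', 'finish_job', 'get_image', 'grip_depth', 'read_state', 'regions_of', 'spot_point']
0 [[365.6 260.7]]
19 [[366.7 255.6]]
40 [[368.  249.8]]
73 [[370.1 240.4]]
351.4534014636444 278.75920576513073 207.2061500550681
```

View pics/s5.png

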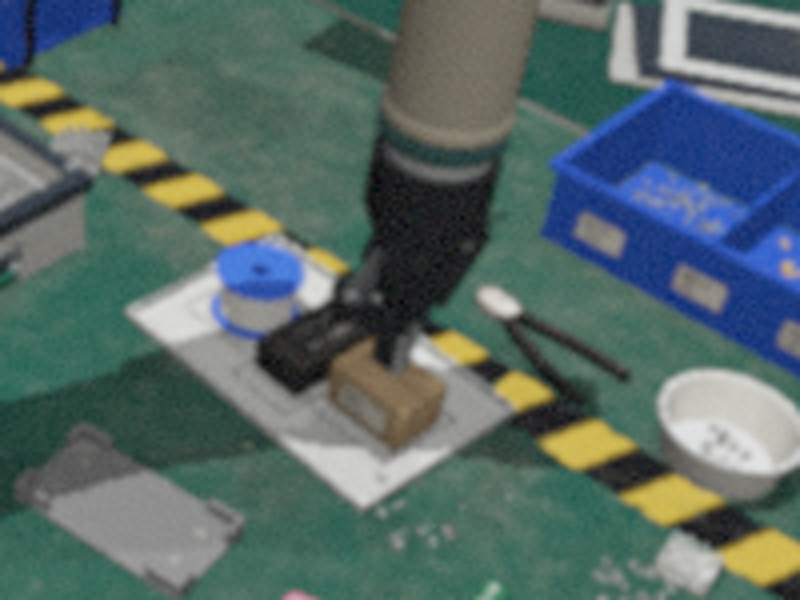

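```bash
python3 -m creep '[{"hand":0,"travel":[0,0,-2],"angular":[0,0,0]},{"hand":1,"travel":[0,0,-2],"angular":[0,0,0]},{"hand":1,"travel":[0,0,-2],"angular":[0,0,0]},{"hand":1,"travel":[0,0,-2],"angular":[0,0,0]},{"hand":1,"travel":[0,0,-2],"angular":[0,0,0]},{"hand":1,"travel":[0,0,-1],"angular":[0,0,0]},{"hand":1,"travel":[0,0,0],"angular":[0,0,0]},{"hand":1,"travel":[0,0,0.5],"angular":[0,0,0]},{"hand":1,"travel":[0,0,1],"angular":[0,0,0]},{"hand":1,"travel":[0,0,1.2],"angular":[0,0,0]},{"hand":1,"travel":[0,0,1.5],"angular":[0,0,0]},{"hand":1,"travel":[0,0,1.5],"angular":[0,0,0]},{"hand":1,"travel":[0,0,1.5],"angular":[0,0,0]}]'
```

```text
clock: 11.55
eef_pos: [599.2, -324.3, -5.5]
tool_rot: [-3.141, -0.001, -0.084]
force: [0.7, 0.4, 0.1]
width: 85.5
```

```bash
python3 -c "
from h import *
i=ctrl.get_image('wrist');cv2.imwrite('pics/w6.png',i['frame'][:,:,::-1]);e=ctrl.read_state()['eef_pos'];print(e);print(proj(i,[e,e+[0,0,30],e+[43,0,30]]))"
```

```text
[ 599.3187353  -324.35793267   -5.388911  ]
[[281.0885345  243.88900574]
 [281.55044601 269.45011064]
 [373.74342196 262.39056088]]
```

View pics/w6.png

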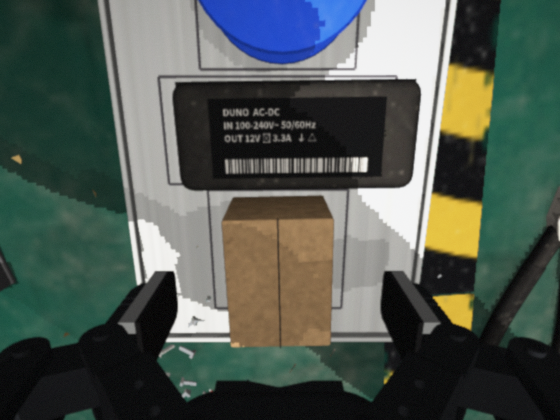

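```bash
python3 -m creep '[{"hand":1,"travel":[0,0,0.5],"angular":[0,0,0]},{"hand":1,"travel":[0,0,1],"angular":[0,0,0]},{"hand":1,"travel":[0,0,1.5],"angular":[0,0,0]},{"hand":1,"travel":[0,0,1.5],"angular":[0,0,0]},{"hand":1,"travel":[0,0,1.5],"angular":[0,0,0]},{"hand":0,"travel":[0,0,1.5],"angular":[0,0,0]},{"hand":0,"travel":[0,0,1.5],"angular":[0,0,0]},{"hand":0,"travel":[0,0,1.5],"angular":[0,0,0]},{"hand":0,"travel":[0,0,1.5],"angular":[0,0,0]},{"hand":0,"travel":[0,0,1.5],"angular":[0,0,0]},{"hand":0,"travel":[0,0,1.5],"angular":[0,0,0]}]'
```

```text
clock: 12.7
eef_pos: [599.8, -324.7, -19.8]
tool_rot: [3.141, -0.002, -0.084]
force: [0.5, -0.3, 5.3]
width: 44.8
```

```bash
python3 -m creep '[{"hand":0,"travel":[0,0,-0.5],"angular":[0,0,0]},{"hand":0,"travel":[0,0,-1],"angular":[0,0,0]},{"hand":0,"travel":[0,0,-2],"angular":[0,0,0]},{"hand":0,"travel":[0,0,-3],"angular":[0,0,0]},{"hand":0,"travel":[0,0,-3],"angular":[0,0,0]},{"hand":0,"travel":[0,0,-3],"angular":[0,0,0]},{"hand":0,"travel":[0,0,-3],"angular":[0,0,0]}]';python3 -c "
from h import *
i=ctrl.get_image('wrist');w=i['frame'][:,:,::-1]
j=ctrl.get_image('scene');f=j['frame'][190:295,310:430,::-1]
f=cv2.resize(f,(480,420),interpolation=cv2.INTER_CUBIC);cv2.imwrite('pics/w7.png',cv2.resize(np.hstack([w[:, :],f]),(800,323),interpolation=cv2.INTER_AREA))"
```

```text
clock: 13.4
eef_pos: [599.5, -324.4, 10.0]
tool_rot: [3.141, -0.002, -0.084]
force: [-0.6, -0.2, 0.2]
width: 44.9
```

View pics/w7.png

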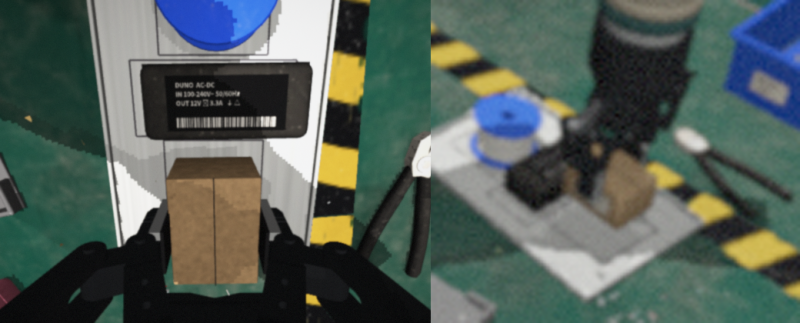

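```bash
python3 -c "
from h import *
go(570,0,150,0);go(496,344.5,130,3)"
```

```text
travel [-5.65, -32.08, -14.04] angular [0.0, -0.1, -4.8] q7 0.72
travel [-15.93, -65.78, -12.06] angular [0.0, -0.1, -7.8] q7 0.72
```

```bash
python3 -m creep '[{"hand":0,"travel":[0,0,-5],"angular":[0,0,0]},{"hand":0,"travel":[0,0,-10],"angular":[0,0,0]},{"hand":0,"travel":[-1,-4,-13],"angular":[0,0,-1]},{"hand":0,"travel":[-2,-8,-14],"angular":[0,0,-2]},{"hand":0,"travel":[-2.5,-13,-14],"angular":[0,0,-3]},{"hand":0,"travel":[-3.3,-18,-14],"angular":[0,0,-4]},{"hand":0,"travel":[-4,-23,-14],"angular":[0,0,-5]},{"hand":0,"travel":[-5,-28,-14],"angular":[0,0,-5]},{"hand":0,"travel":[-6,-33,-14],"angular":[0,0,-5]},{"hand":0,"travel":[-7.5,-38,-14],"angular":[0,0,-6]},{"hand":0,"travel":[-9,-43,-14],"angular":[0,0,-6]},{"hand":0,"travel":[-10.5,-48,-13],"angular":[0,0,-7]},{"hand":0,"travel":[-12,-53,-13],"angular":[0,0,-7]},{"hand":0,"travel":[-13.5,-58,-12],"angular":[0,0,-7.8]},{"hand":0,"travel":[-15,-62,-12],"angular":[0,0,-7.8]},{"hand":0,"travel":[-15.9,-65.8,-12],"angular":[0,0,-7.8]},{"hand":0,"travel":[-15.9,-65.8,-12],"angular":[0,0,-7.8]},{"hand":0,"travel":[-15.9,-65.8,-12],"angular":[0,0,-7.8]},{"hand":0,"travel":[-15.9,-65.8,-12],"angular":[0,0,-7.8]},{"hand":0,"travel":[-15.9,-65.8,-12],"angular":[0,0,-7.8]}]'; python3 look.py w8 mat;python3 -c "
from h import *
go(496,344.5,-18,3)"
```

```text
clock: 15.5
eef_pos: [497.1, 342.6, 129.6]
tool_rot: [3.14, -0.002, 0.049]
force: [0.3, 0.3, -0.4]
width: 45.1
cam [492. 420. 308.] [ 2.84 -0.    0.05]
mat spot [496.  386.6  -0.6] 0.89
mat rect [491.3 390.5 152.6 100.7 -87.4] 0.73 px 213 339 34 217
travel [-0.11, -0.12, 14.77] angular [0.0, -0.1, -0.2] q7 -0.25
```

```bash
python3 -m creep '[{"hand":0,"travel":[-0.1,-0.1,4],"angular":[0,0,0]},{"hand":0,"travel":[-0.1,-0.1,8],"angular":[0,0,0]},{"hand":0,"travel":[-0.1,-0.1,11],"angular":[0,0,0]},{"hand":0,"travel":[-0.1,-0.1,13],"angular":[0,0,0]},{"hand":0,"travel":[-0.1,-0.1,14],"angular":[0,0,0]},{"hand":0,"travel":[-0.1,-0.1,14.5],"angular":[0,0,0]},{"hand":0,"travel":[-0.1,-0.1,14.8],"angular":[0,0,0]},{"hand":0,"travel":[-0.1,-0.1,14.8],"angular":[0,0,0]},{"hand":0,"travel":[-0.1,-0.1,14.8],"angular":[0,0,0]},{"hand":0,"travel":[-0.1,-0.1,14.8],"angular":[0,0,0]}]'; python3 -c "
from h import *
s=ctrl.read_state();print(s['eef_pos'],s['tool_rot'],s['force'])"
```

```text
clock: 16.65
eef_pos: [496.6, 344.8, -17.4]
tool_rot: [-3.141, -0.003, 0.05]
force: [1.0, 0.3, -0.9]
width: 44.6
[496.57460524 344.77930487 -17.44458753] [-3.14112529e+00 -2.72366139e-03  4.96315830e-02] [ 0.97891989  0.32502874 -0.88233797]
```

```bash
python3 -m creep '[{"hand":0,"travel":[0,0,0.2],"angular":[0,0,0]},{"hand":0,"travel":[0,0,0.2],"angular":[0,0,0]},{"hand":0,"travel":[0,0,0.2],"angular":[0,0,0]},{"hand":1,"travel":[0,0,0.2],"angular":[0,0,0]},{"hand":1,"travel":[0,0,0.2],"angular":[0,0,0]},{"hand":1,"travel":[0,0,0.2],"angular":[0,0,0]},{"hand":1,"travel":[0,0,0.2],"angular":[0,0,0]},{"hand":1,"travel":[0,0,0.2],"angular":[0,0,0]},{"hand":1,"travel":[0,0,0.2],"angular":[0,0,0]}]';python3 -m creep '[{"hand":1,"travel":[0,0,-5],"angular":[0,0,0]},{"hand":1,"travel":[0,0,-10],"angular":[0,0,0]},{"hand":1,"travel":[0,0,-15],"angular":[0,0,0]},{"hand":1,"travel":[0,0,-15],"angular":[0,0,0]},{"hand":1,"travel":[0,0,-15],"angular":[0,0,0]},{"hand":1,"travel":[0,0,-15],"angular":[0,0,0]}]'; python3 look.py w9 carton_center mat; python3 -c "
from h import *
go(570,0,150,-2);go(609,-200.5,110,-4.8)"
```

```text
clock: 17.55
eef_pos: [496.6, 344.8, -19.5]
tool_rot: [-3.141, -0.003, 0.05]
force: [0.4, -0.1, -0.0]
width: 85.4
clock: 18.15
eef_pos: [495.1, 344.4, 129.6]
tool_rot: [3.141, -0.001, 0.05]
force: [0.5, 0.0, 0.1]
width: 85.5
cam [490. 421. 308.] [ 2.84 -0.    0.05]
carton_center rect [495.1 345.8  67.5  47.1 -86.7] 0.56 px 250 309 154 235
mat spot [491.8 385.8   1.8] 0.55
mat rect [491.3 386.9 159.   99.7 -87.3] 0.91 px 217 341 37 226
mat rect [614.8 140.5  64.4  18.   61.3] 0.65 px 361 400 355 400
travel [5.72, 34.75, -2.03] angular [0.0, -0.1, 4.8] q7 -0.25
travel [8.62, 54.97, 2.0] angular [0.0, -0.1, 7.6] q7 -0.25
```

View pics/w9.png

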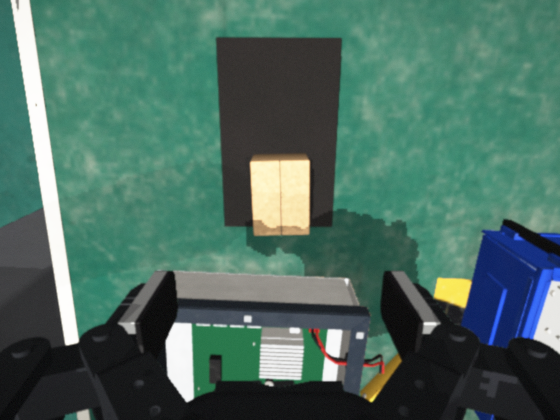

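```bash
python3 -m creep '[{"hand":1,"travel":[0.8,5,-1],"angular":[0,0,1]},{"hand":1,"travel":[1.6,10,-2],"angular":[0,0,2]},{"hand":1,"travel":[2.4,15,-2],"angular":[0,0,3]},{"hand":1,"travel":[3.2,20,-2],"angular":[0,0,4]},{"hand":1,"travel":[4,25,-2],"angular":[0,0,5]},{"hand":1,"travel":[4.8,30,-2],"angular":[0,0,6]},{"hand":1,"travel":[5.6,35,-2],"angular":[0,0,7]},{"hand":1,"travel":[6.4,40,-1],"angular":[0,0,7.6]},{"hand":1,"travel":[7.2,45,0],"angular":[0,0,7.6]},{"hand":1,"travel":[8,50,1],"angular":[0,0,7.6]},{"hand":1,"travel":[8.6,55,2],"angular":[0,0,7.6]},{"hand":1,"travel":[8.6,55,2],"angular":[0,0,7.6]},{"hand":1,"travel":[8.6,55,2],"angular":[0,0,7.6]},{"hand":1,"travel":[8.6,55,2],"angular":[0,0,7.6]},{"hand":1,"travel":[8.6,55,2],"angular":[0,0,7.6]},{"hand":1,"travel":[8.6,55,2],"angular":[0,0,7.6]}]'; python3 look.py w10 spool_center brick_center;python3 -c "
from h import *
go(608.5,-201.3,-19.5,-4.8)"
```

```text
clock: 20.0
eef_pos: [609.3, -198.2, 110.2]
tool_rot: [-3.141, -0.001, -0.08]
force: [0.1, 0.0, 0.4]
width: 85.4
cam [ 614. -122.  289.] [ 2.84 -0.   -0.08]
spool_center spot [ 611.3 -200.3   18. ] 0.64
spool_center rect [ 610.8 -200.1   69.1   64.3   62.7] 0.81 px 238 324 160 250
brick_center spot [ 611.1 -263.8   16.2] 0.88
brick_center rect [ 610.4 -258.4   96.8   51.8   -4.6] 0.86 px 228 346 243 300
brick_center rect [ 402.7 -390.9   28.6   12.1   -4.7] 0.6 px 64 94 409 419
travel [-0.05, 0.1, 12.97] angular [0.0, -0.1, 0.1] q7 0.53
```

```bash
python3 -m creep '[{"hand":1,"travel":[0.05,0.1,4],"angular":[0,0,0]},{"hand":1,"travel":[0.05,0.1,8],"angular":[0,0,0]},{"hand":1,"travel":[0.05,0.1,10],"angular":[0,0,0]},{"hand":1,"travel":[0.05,0.1,11.5],"angular":[0,0,0]},{"hand":1,"travel":[0.05,0.1,12.5],"angular":[0,0,0]},{"hand":1,"travel":[0.05,0.1,13],"angular":[0,0,0]},{"hand":1,"travel":[0.05,0.1,13],"angular":[0,0,0]},{"hand":1,"travel":[0.05,0.1,13],"angular":[0,0,0]},{"hand":0,"travel":[0.05,0.1,13],"angular":[0,0,0]},{"hand":0,"travel":[0.05,0.1,13],"angular":[0,0,0]},{"hand":0,"travel":[0.05,0.1,13],"angular":[0,0,0]},{"hand":0,"travel":[0.05,0.1,13],"angular":[0,0,0]},{"hand":0,"travel":[0.05,0.1,13],"angular":[0,0,0]},{"hand":0,"travel":[0.05,0.1,13],"angular":[0,0,0]}]'
```

```text
clock: 21.65
eef_pos: [610.6, -201.7, -18.3]
tool_rot: [3.141, -0.004, -0.082]
force: [0.0, 0.5, 5.4]
width: 62.3
```

```bash
python3 -m creep '[{"hand":0,"travel":[0,0,0],"angular":[0,0,0]},{"hand":0,"travel":[0,0,0],"angular":[0,0,0]}]';python3 -m creep '[{"hand":0,"travel":[0,0,-1],"angular":[0,0,0]},{"hand":0,"travel":[0,0,-2],"angular":[0,0,0]},{"hand":0,"travel":[0,0,-4],"angular":[0,0,0]},{"hand":0,"travel":[0,0,-8],"angular":[0,0,0]},{"hand":0,"travel":[0,0,-12],"angular":[0,0,0]},{"hand":0,"travel":[0,0,-16],"angular":[0,0,0]},{"hand":0,"travel":[0,0,-16],"angular":[0,0,0]},{"hand":0,"travel":[0,0,-16],"angular":[0,0,0]},{"hand":0,"travel":[0,0,-16],"angular":[0,0,0]}]'; python3 -c "
from h import *
a=np.radians(2.8);m=np.array([493.5,385.5])+40*np.array([-np.sin(a),np.cos(a)]);print(m)
go(570,0,150,-2);go(*m,140,3)"
```

```text
clock: 21.85
eef_pos: [610.5, -201.5, -18.2]
tool_rot: [3.141, -0.004, -0.082]
force: [-0.1, -0.5, 0.4]
width: 62.3
clock: 22.75
eef_pos: [608.7, -200.5, 140.6]
tool_rot: [-3.141, -0.001, -0.082]
force: [-0.5, 0.7, -3.9]
width: 62.2
[491.54600921 425.45224549]
travel [-5.49, -19.66, -0.94] angular [-0.0, -0.0, -2.7] q7 0.51
travel [-16.8, -61.42, 0.06] angular [-0.0, -0.0, -7.7] q7 0.51
```

```bash
python3 -m creep '[{"hand":0,"travel":[-1.2,-4,-1],"angular":[0,0,0]},{"hand":0,"travel":[-2.4,-8.5,-1],"angular":[0,0,-1]},{"hand":0,"travel":[-3.6,-13,-1],"angular":[0,0,-2]},{"hand":0,"travel":[-4.8,-17.5,-1],"angular":[0,0,-3]},{"hand":0,"travel":[-6,-22,-1],"angular":[0,0,-3]},{"hand":0,"travel":[-7.2,-26.5,-1],"angular":[0,0,-4]},{"hand":0,"travel":[-8.4,-31,-1],"angular":[0,0,-4]},{"hand":0,"travel":[-9.7,-35.5,-1],"angular":[0,0,-5]},{"hand":0,"travel":[-10.9,-40,-1],"angular":[0,0,-5]},{"hand":0,"travel":[-12.2,-44.5,-1],"angular":[0,0,-6]},{"hand":0,"travel":[-13.4,-49,-1],"angular":[0,0,-6]},{"hand":0,"travel":[-14.6,-53.5,0],"angular":[0,0,-7]},{"hand":0,"travel":[-15.8,-58,0],"angular":[0,0,-7.7]},{"hand":0,"travel":[-16.8,-61.4,0],"angular":[0,0,-7.7]},{"hand":0,"travel":[-16.8,-61.4,0],"angular":[0,0,-7.7]},{"hand":0,"travel":[-16.8,-61.4,0],"angular":[0,0,-7.7]},{"hand":0,"travel":[-16.8,-61.4,0],"angular":[0,0,-7.7]},{"hand":0,"travel":[-16.8,-61.4,0],"angular":[0,0,-7.7]},{"hand":0,"travel":[-16.8,-61.4,0],"angular":[0,0,-7.7]}]'; python3 -c "
from h import *
print(ctrl.read_state()['eef_pos'],ctrl.read_state()['width']);go(491.5,426,-17,3)"
```

```text
clock: 24.65
eef_pos: [492.1, 423.8, 140.6]
tool_rot: [3.141, -0.001, 0.05]
force: [-0.6, -0.2, -2.8]
width: 61.9
[492.07084751 423.84182309 140.58301541] 61.85795288018834
travel [-0.06, -0.22, 15.76] angular [0.0, -0.0, -0.1] q7 -0.37
```

```bash
python3 -m creep '[{"hand":0,"travel":[0,-0.1,4],"angular":[0,0,0]},{"hand":0,"travel":[0,-0.1,8],"angular":[0,0,0]},{"hand":0,"travel":[0,-0.1,12],"angular":[0,0,0]},{"hand":0,"travel":[0,-0.1,14],"angular":[0,0,0]},{"hand":0,"travel":[0,-0.1,15],"angular":[0,0,0]},{"hand":0,"travel":[0,-0.1,15.5],"angular":[0,0,0]},{"hand":0,"travel":[0,-0.1,15.7],"angular":[0,0,0]},{"hand":0,"travel":[0,-0.1,15.8],"angular":[0,0,0]},{"hand":0,"travel":[0,-0.1,15.8],"angular":[0,0,0]},{"hand":0,"travel":[0,-0.1,15.8],"angular":[0,0,0]},{"hand":0,"travel":[0,-0.1,15.8],"angular":[0,0,0]}]'
```

```text
clock: 25.75
eef_pos: [492.4, 425.2, -16.8]
tool_rot: [-3.141, -0.001, 0.05]
force: [-0.3, 1.0, -4.0]
width: 62.2
```

```bash
python3 -m creep '[{"hand":0,"travel":[0,0,0.14],"angular":[0,0,0]},{"hand":0,"travel":[0,0,0.14],"angular":[0,0,0]},{"hand":0,"travel":[0,0,0.14],"angular":[0,0,0]},{"hand":1,"travel":[0,0,0.14],"angular":[0,0,0]},{"hand":1,"travel":[0,0,0.14],"angular":[0,0,0]},{"hand":1,"travel":[0,0,0.14],"angular":[0,0,0]},{"hand":1,"travel":[0,0,0.14],"angular":[0,0,0]},{"hand":1,"travel":[0,0,0.14],"angular":[0,0,0]}]';python3 -m creep '[{"hand":1,"travel":[0,0,-4],"angular":[0,0,0]},{"hand":1,"travel":[0,0,-8],"angular":[0,0,0]},{"hand":1,"travel":[0,0,-12],"angular":[0,0,0]},{"hand":1,"travel":[0,0,-15],"angular":[0,0,0]},{"hand":1,"travel":[0,0,-15],"angular":[0,0,0]},{"hand":1,"travel":[0,0,-15],"angular":[0,0,0]}]'; python3 look.py w11 carton_center spool_center; python3 -c "
from h import *
go(560,100,150,40);go(604,-262,130,85.2)"
```

```text
clock: 26.55
eef_pos: [492.5, 425.2, -18.0]
tool_rot: [-3.141, -0.002, 0.05]
force: [-0.6, -0.3, 0.4]
width: 85.5
clock: 27.15
eef_pos: [492.3, 425.4, 132.5]
tool_rot: [-3.14, -0.002, 0.051]
force: [-0.5, -0.4, 0.3]
width: 85.6
cam [487. 502. 311.] [ 2.84 -0.    0.05]
carton_center spot [497.1 340.8  22.1] 0.59
carton_center spot [492.9 425.6  16.8] 0.43
carton_center rect [494.4 350.   77.9  45.8 -85.9] 0.92 px 251 304 238 318
spool_center spot [492.  423.8  17.2] 0.96
spool_center rect [491.4 426.9  68.9  64.3  67.5] 0.89 px 238 318 152 236
travel [5.21, 32.76, -1.92] angular [0.1, 0.0, -37.1] q7 -0.36
travel [7.78, 69.14, 0.12] angular [0.0, 0.1, -82.3] q7 -0.36
```

```bash
python3 -m creep '[{"hand":1,"travel":[0.8,4.5,-1],"angular":[0,0,-5]},{"hand":1,"travel":[1.6,9,-2],"angular":[0,0,-10]},{"hand":1,"travel":[2.4,14,-2],"angular":[0,0,-15]},{"hand":1,"travel":[3.2,19,-2],"angular":[0,0,-21]},{"hand":1,"travel":[4,24,-2],"angular":[0,0,-27]},{"hand":1,"travel":[4.7,28.5,-2],"angular":[0,0,-33]},{"hand":1,"travel":[5.3,33,-2],"angular":[0,0,-39]},{"hand":1,"travel":[5.8,38,-2],"angular":[0,0,-45]},{"hand":1,"travel":[6.3,43,-2],"angular":[0,0,-51]},{"hand":1,"travel":[6.8,48,-1],"angular":[0,0,-57]},{"hand":1,"travel":[7.2,53,0],"angular":[0,0,-63]},{"hand":1,"travel":[7.6,58,0],"angular":[0,0,-70]},{"hand":1,"travel":[8,63,0],"angular":[0,0,-76]},{"hand":1,"travel":[8.4,69.2,0],"angular":[0,0,-82.3]},{"hand":1,"travel":[8.4,69.2,0],"angular":[0,0,-82.3]},{"hand":1,"travel":[8.4,69.2,0],"angular":[0,0,-82.3]},{"hand":1,"travel":[8.4,69.2,0],"angular":[0,0,-82.3]},{"hand":1,"travel":[8.4,69.2,0],"angular":[0,0,-82.3]},{"hand":1,"travel":[8.4,69.2,0],"angular":[0,0,-82.3]}]'; python3 look.py w12 brick_center parts_tray;python3 -c "
from h import *
print(ctrl.read_state()['eef_pos']);go(610,-263,-22,85.2)"
```

```text
clock: 29.3
eef_pos: [610.7, -259.6, 131.2]
tool_rot: [-3.141, -0.0, 1.49]
force: [0.0, 0.2, -0.4]
width: 85.5
cam [ 533. -253.  310.] [ 2.84 -0.    1.49]
brick_center spot [ 609.7 -266.6   17.6] 0.9
brick_center rect [ 609.2 -263.6   98.1   43.4   -4.4] 0.62 px 246 300 134 249
parts_tray rect [ 602.2 -263.3  230.9  150.2   85.3] 0.74 px 134 413 90 258
parts_tray rect [ 614.8 -264.2  106.9   47.1   -4.1] 0.71 px 245 300 133 249
[ 610.40341918 -261.67417692  131.40228674]
travel [-0.12, -0.03, 15.34] angular [-0.0, 0.1, 0.0] q7 1.86
```

View pics/w12.png

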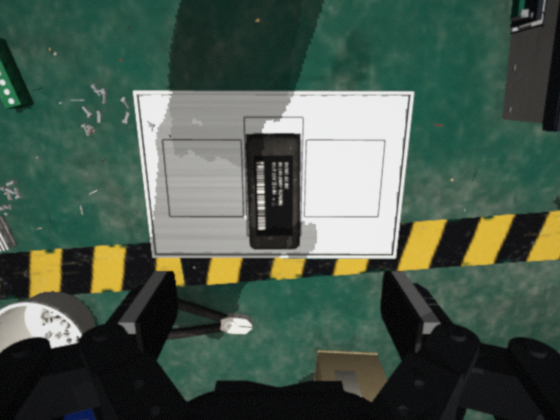

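```bash
python3 -m creep '[{"hand":1,"travel":[-0.2,0,4],"angular":[0,0,0]},{"hand":1,"travel":[-0.2,0,8],"angular":[0,0,0]},{"hand":1,"travel":[-0.2,0,11],"angular":[0,0,0]},{"hand":1,"travel":[-0.2,0,13],"angular":[0,0,0]},{"hand":1,"travel":[-0.2,0,14.2],"angular":[0,0,0]},{"hand":1,"travel":[-0.2,0,15],"angular":[0,0,0]},{"hand":1,"travel":[-0.2,0,15.3],"angular":[0,0,0]},{"hand":1,"travel":[-0.2,0,15.3],"angular":[0,0,0]},{"hand":1,"travel":[-0.2,0,15.3],"angular":[0,0,0]},{"hand":0,"travel":[-0.2,0,15.3],"angular":[0,0,0]},{"hand":0,"travel":[-0.2,0,15.3],"angular":[0,0,0]},{"hand":0,"travel":[-0.2,0,15.3],"angular":[0,0,0]},{"hand":0,"travel":[-0.2,0,15.3],"angular":[0,0,0]},{"hand":0,"travel":[-0.2,0,15.3],"angular":[0,0,0]},{"hand":0,"travel":[-0.2,0,15.3],"angular":[0,0,0]},{"hand":0,"travel":[-0.2,0,15.3],"angular":[0,0,0]},{"hand":0,"travel":[-0.2,0,15.3],"angular":[0,0,0]}]'; python3 -c "
from h import *
s=ctrl.read_state();print(s['eef_pos'],s['force'])"
```

```text
clock: 31.25
eef_pos: [610.7, -264.2, -20.8]
tool_rot: [3.141, 0.002, 1.488]
force: [-0.8, 0.3, 4.3]
width: 42.4
[ 610.7015434  -264.18890725  -20.84424064] [-0.77700409  0.33093529  4.27020183]
```

```bash
python3 -m creep '[{"hand":0,"travel":[0,0,-0.5],"angular":[0,0,0]},{"hand":0,"travel":[0,0,-1.5],"angular":[0,0,0]},{"hand":0,"travel":[0,0,-4],"angular":[0,0,0]},{"hand":0,"travel":[0,0,-8],"angular":[0,0,0]},{"hand":0,"travel":[0,0,-12],"angular":[0,0,0]},{"hand":0,"travel":[0,0,-15],"angular":[0,0,0]},{"hand":0,"travel":[0,0,-15],"angular":[0,0,0]},{"hand":0,"travel":[0,0,-15],"angular":[0,0,0]},{"hand":0,"travel":[0,0,-15],"angular":[0,0,0]}]'; python3 look.py w13 cradle brick_center; python3 -c "
from h import *
go(450,-262,110,25);go(420,-275,110,8.2)"
```

```text
clock: 32.15
eef_pos: [608.9, -263.2, 127.2]
tool_rot: [-3.139, 0.0, 1.488]
force: [0.0, 0.2, -4.1]
width: 43.0
cam [ 532. -257.  306.] [ 2.84 -0.    1.49]
brick_center spot [ 611.1 -263.4  168.4] 0.72
brick_center rect [ 691.7 -269.8  216.5   94.4   -4.2] 0.78 px 221 334 167 386
travel [-1.16, -15.95, 1.8] angular [-0.0, 0.1, 60.2] q7 1.86
travel [-2.71, -18.83, 1.8] angular [-0.0, 0.1, 77.0] q7 1.86
```

```bash
python3 -m creep '[{"hand":0,"travel":[-0.3,-3,0],"angular":[0,0,7]},{"hand":0,"travel":[-0.6,-6,0],"angular":[0,0,14]},{"hand":0,"travel":[-0.9,-9,0],"angular":[0,0,21]},{"hand":0,"travel":[-1.2,-12,0],"angular":[0,0,28]},{"hand":0,"travel":[-1.6,-15,0],"angular":[0,0,36]},{"hand":0,"travel":[-2.1,-17,0],"angular":[0,0,44]},{"hand":0,"travel":[-2.5,-18.8,0],"angular":[0,0,52]},{"hand":0,"travel":[-2.7,-18.8,0],"angular":[0,0,60]},{"hand":0,"travel":[-2.7,-18.8,0],"angular":[0,0,68]},{"hand":0,"travel":[-2.7,-18.8,0],"angular":[0,0,77]},{"hand":0,"travel":[-2.7,-18.8,0],"angular":[0,0,77]},{"hand":0,"travel":[-2.7,-18.8,0],"angular":[0,0,77]},{"hand":0,"travel":[-2.7,-18.8,0],"angular":[0,0,77]},{"hand":0,"travel":[-2.7,-18.8,0],"angular":[0,0,77]}]'; python3 look.py w14 cradle brick_center;python3 -c "
from h import *
print(ctrl.read_state()['eef_pos'],ctrl.read_state()['tool_rot'])
i=ctrl.get_image('wrist');print(i['origin'])"
```

```text
clock: 33.8
eef_pos: [420.3, -274.9, 128.0]
tool_rot: [3.141, 0.001, 0.145]
force: [-0.1, -0.2, -3.8]
width: 42.5
cam [ 408. -199.  306.] [2.84 0.   0.15]
cradle rect [ 402.1 -237.    73.    51.6    8.3] 0.62 px 223 308 111 172
cradle rect [ 432.9 -374.6  238.7  103.4  -81.4] 0.57 px 221 335 167 386
brick_center spot [ 382.  -434.    14.8] 0.72
brick_center spot [ 420.3 -275.3  166.6] 0.66
brick_center rect [ 430.7 -359.2  216.8   94.   -81.2] 0.56 px 220 334 168 386
brick_center rect [ 387.5 -423.6   45.2   14.3  -84.1] 0.56 px 215 230 322 362
[ 420.27409992 -275.01185481  128.09536077] [3.14086875e+00 1.12769169e-03 1.43904464e-01]
[ 408.25869796 -198.61732972  306.29466226]
```

View pics/w14.png

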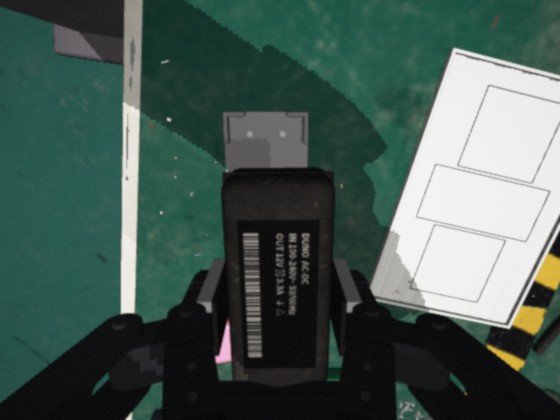

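```bash
python3 -c "
from h import *
i=ctrl.get_image('wrist');cv2.imwrite('pics/w14b.png',cv2.resize(i['frame'][95:205,180:350,::-1],None,fx=4,fy=4,interpolation=cv2.INTER_CUBIC))
for z in(0,3,13):
    P=back(i,[[223,112],[308,111.5]],z);m=P.mean(0);d=P[1]-P[0];a=np.arctan2(d[1],d[0]);print(z,P[:,:2].round(1),np.hypot(*d[:2]).round(1),np.degrees(a).round(1),(m[:2]-63.5*np.array([-np.sin(.143),np.cos(.143)])).round(1))
P=back(i,[[221,190],[334,190]],176.);print(P.round(1))
"
```

```text
0 [[ 363.3 -217.5]
 [ 434.  -206.8]] 71.6 8.6 [ 407.7 -275. ]
3 [[ 363.7 -217.3]
 [ 433.8 -206.8]] 70.9 8.6 [ 407.8 -274.9]
13 [[ 365.2 -216.7]
 [ 432.9 -206.5]] 68.5 8.6 [ 408.1 -274.4]
[[ 391.2 -235.5  176. ]
 [ 434.  -229.3  176. ]]
```

View pics/w14b.png

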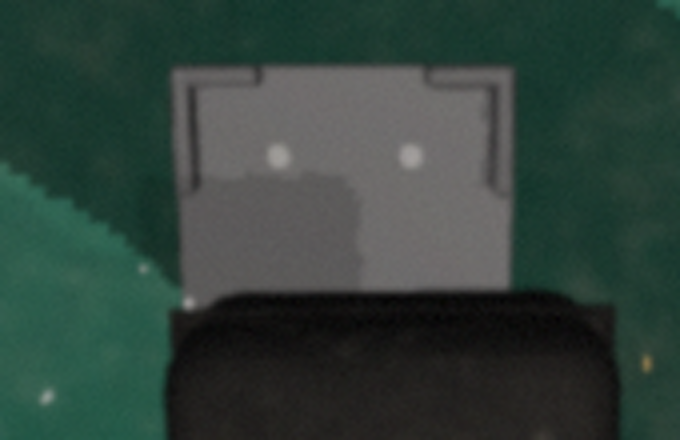

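```bash
python3 -m creep '[{"hand":0,"travel":[-1.2,0.15,4],"angular":[0,0,0]},{"hand":0,"travel":[-1.2,0.15,7],"angular":[0,0,0]},{"hand":0,"travel":[-1.2,0.15,9],"angular":[0,0,0]},{"hand":0,"travel":[-1.2,0.15,9],"angular":[0,0,0]},{"hand":0,"travel":[-1.2,0.15,9],"angular":[0,0,0]},{"hand":0,"travel":[-1.2,0.15,9],"angular":[0,0,0]}]';python3 look.py w15; python3 -c "
from h import *
go(408.3,-275,-19.5,8.3)"
```

```text
clock: 34.75
eef_pos: [409.4, -279.0, 39.2]
tool_rot: [3.139, -0.0, 0.144]
force: [0.5, 0.4, -3.0]
width: 42.5
cam [ 397. -202.  217.] [ 2.84 -0.    0.14]
travel [-0.07, -0.42, 5.88] angular [0.1, -0.0, -0.0] q7 1.1
```

View pics/w15.png

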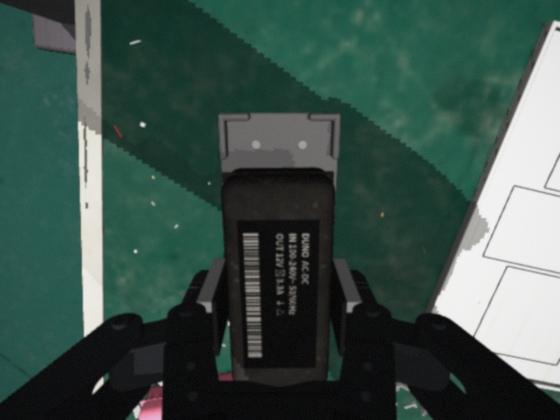

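```bash
python3 -m creep '[{"hand":0,"travel":[-0.05,-0.4,1],"angular":[0,0,0]},{"hand":0,"travel":[-0.05,-0.4,2],"angular":[0,0,0]},{"hand":0,"travel":[-0.05,-0.4,3],"angular":[0,0,0]},{"hand":0,"travel":[-0.05,-0.4,4],"angular":[0,0,0]},{"hand":0,"travel":[-0.05,-0.4,4.5],"angular":[0,0,0]},{"hand":0,"travel":[-0.05,-0.4,4.5],"angular":[0,0,0]},{"hand":0,"travel":[-0.05,-0.4,4.5],"angular":[0,0,0]},{"hand":0,"travel":[-0.05,-0.4,4.5],"angular":[0,0,0]}]';python3 -c "
from h import *
i=ctrl.get_image('wrist');cv2.imwrite('pics/w16.png',i['frame'][:,:,::-1]);print(ctrl.read_state()['force']);go(408.3,-275,-19.5,8.3)
s=ctrl.get_image('scene')
P=back(i,[[0,0]],3)"
```

```text
clock: 35.6
eef_pos: [408.7, -275.4, -5.5]
tool_rot: [3.139, -0.001, 0.144]
force: [0.5, 0.7, -1.9]
width: 42.6
[ 0.20565748  0.16038687 -3.67857612]
travel [-0.04, -0.05, 1.41] angular [0.2, -0.1, -0.1] q7 1.13
```

```bash
python3 -m creep '[{"hand":0,"travel":[0,-0.05,0.4],"angular":[0.2,0,0]},{"hand":0,"travel":[0,-0.05,0.8],"angular":[0.2,0,0]},{"hand":0,"travel":[0,-0.05,1.1],"angular":[0.2,0,0]},{"hand":0,"travel":[0,-0.05,1.3],"angular":[0.2,0,0]},{"hand":0,"travel":[0,-0.05,1.45],"angular":[0.2,0,0]},{"hand":0,"travel":[0,-0.05,1.45],"angular":[0.2,0,0]},{"hand":0,"travel":[0,-0.05,1.45],"angular":[0.2,0,0]}]'
```

```text
clock: 36.4
eef_pos: [408.7, -274.9, -19.9]
tool_rot: [-3.141, -0.001, 0.144]
force: [-0.1, -0.2, -3.7]
width: 42.4
```

```bash
python3 -m creep '[{"hand":0,"travel":[0,0,0.1],"angular":[0,0,0]},{"hand":0,"travel":[0,0,0.1],"angular":[0,0,0]},{"hand":0,"travel":[0,0,0.1],"angular":[0,0,0]},{"hand":1,"travel":[0,0,0.1],"angular":[0,0,0]},{"hand":1,"travel":[0,0,0.1],"angular":[0,0,0]},{"hand":1,"travel":[0,0,0.1],"angular":[0,0,0]},{"hand":1,"travel":[0,0,0.1],"angular":[0,0,0]},{"hand":1,"travel":[0,0,0.1],"angular":[0,0,0]}]';python3 -m creep '[{"hand":1,"travel":[0,0,-4],"angular":[0,0,0]},{"hand":1,"travel":[0,0,-8],"angular":[0,0,0]},{"hand":1,"travel":[0,0,-12],"angular":[0,0,0]},{"hand":1,"travel":[0,0,-15],"angular":[0,0,0]},{"hand":1,"travel":[0,0,-15],"angular":[0,0,0]},{"hand":1,"travel":[0,0,-15],"angular":[0,0,0]},{"hand":1,"travel":[0,0,-15],"angular":[0,0,0]}]';python3 look.py w17 brick_center cradle;python3 -c "
from h import *
go(570,0,150,6);go(496.6,344.8,130,2.84)"
```

```text
clock: 37.2
eef_pos: [408.8, -275.0, -20.8]
tool_rot: [-3.141, -0.001, 0.144]
force: [0.5, -0.7, 0.3]
width: 85.6
clock: 37.9
eef_pos: [407.9, -274.3, 128.3]
tool_rot: [-3.14, 0.0, 0.144]
force: [0.4, -0.7, -0.2]
width: 85.6
cam [ 396. -198.  307.] [ 2.84 -0.    0.14]
brick_center spot [ 409.4 -278.    18.8] 0.72
brick_center spot [ 384.3 -433.2   12.7] 0.68
brick_center rect [ 380.1 -419.1   98.7   56.9   20. ] 0.87 px 175 283 307 371
brick_center rect [ 407.3 -274.1   98.4   43.5  -81.1] 0.83 px 251 306 135 251
cradle rect [ 407.9 -276.7  131.3   72.8  -81.4] 0.85 px 237 322 115 258
travel [19.97, -24.89, -2.13] angular [-0.1, 0.0, 2.2] q7 1.03
travel [17.64, -60.06, -0.09] angular [-0.1, 0.0, 5.4] q7 1.03
```

View pics/w17.png

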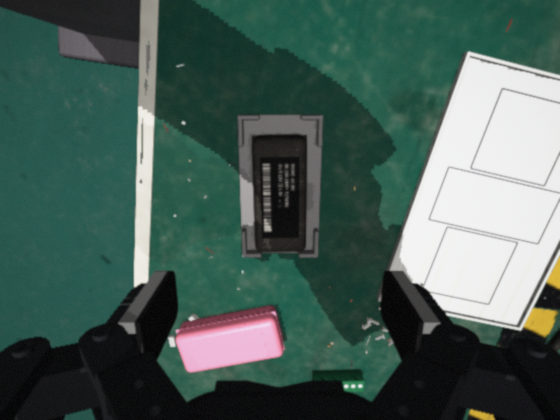

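```bash
python3 -m creep '[{"hand":1,"travel":[3,-4,-2],"angular":[0,0,0]},{"hand":1,"travel":[6,-8,-2],"angular":[0,0,0]},{"hand":1,"travel":[9,-12,-2],"angular":[0,0,1]},{"hand":1,"travel":[12,-16,-2],"angular":[0,0,1]},{"hand":1,"travel":[15,-20,-2],"angular":[0,0,2]},{"hand":1,"travel":[18,-24,-2],"angular":[0,0,2]},{"hand":1,"travel":[19,-29,-2],"angular":[0,0,3]},{"hand":1,"travel":[19,-34,-2],"angular":[0,0,3]},{"hand":1,"travel":[18.8,-39,-2],"angular":[0,0,4]},{"hand":1,"travel":[18.5,-44,-2],"angular":[0,0,4]},{"hand":1,"travel":[18.2,-49,-2],"angular":[0,0,5]},{"hand":1,"travel":[18,-54,-1],"angular":[0,0,5.4]},{"hand":1,"travel":[17.6,-60.1,0],"angular":[0,0,5.4]},{"hand":1,"travel":[17.6,-60.1,0],"angular":[0,0,5.4]},{"hand":1,"travel":[17.6,-60.1,0],"angular":[0,0,5.4]},{"hand":1,"travel":[17.6,-60.1,0],"angular":[0,0,5.4]},{"hand":1,"travel":[17.6,-60.1,0],"angular":[0,0,5.4]},{"hand":1,"travel":[17.6,-60.1,0],"angular":[0,0,5.4]}]';python3 look.py w18 carton_center spool_center;python3 -c "
from h import *
go(496.6,344.8,-19.5,2.84)"
```

```text
clock: 39.95
eef_pos: [497.2, 343.0, 129.6]
tool_rot: [-3.141, -0.0, 0.046]
force: [-0.2, -0.4, -0.2]
width: 85.4
cam [492. 420. 308.] [ 2.84 -0.    0.05]
carton_center spot [496.7 344.8  20.9] 0.81
carton_center rect [494.6 345.6  67.9  47.5 -85.1] 0.76 px 247 307 152 234
spool_center spot [495.5 425.   18.1] 0.7
spool_center rect [491.1 425.   63.3  62.9 -87.4] 0.94 px 234 320 42 134
travel [0.02, 0.01, 14.88] angular [-0.1, 0.0, -0.1] q7 -0.21
```

```bash
python3 -m creep '[{"hand":1,"travel":[0,0,4],"angular":[0,0,0]},{"hand":1,"travel":[0,0,8],"angular":[0,0,0]},{"hand":1,"travel":[0,0,11],"angular":[0,0,0]},{"hand":1,"travel":[0,0,13],"angular":[0,0,0]},{"hand":1,"travel":[0,0,14.2],"angular":[0,0,0]},{"hand":1,"travel":[0,0,14.9],"angular":[0,0,0]},{"hand":1,"travel":[0,0,14.9],"angular":[0,0,0]},{"hand":1,"travel":[0,0,14.9],"angular":[0,0,0]},{"hand":1,"travel":[0,0,14.9],"angular":[0,0,0]}]';python3 -c "
from h import *
go(496.6,344.8,-19.5,2.84)"
```

```text
clock: 41.1
eef_pos: [497.2, 345.4, -18.5]
tool_rot: [-3.139, -0.002, 0.049]
force: [-0.0, 0.1, 0.3]
width: 85.2
travel [-0.06, 0.06, 0.1] angular [-0.1, -0.1, -0.1] q7 -0.11
```

```bash
python3 -m creep '[{"hand":1,"travel":[-0.06,0.06,0.1],"angular":[-0.1,-0.1,0]},{"hand":1,"travel":[-0.06,0.06,0.1],"angular":[-0.1,-0.1,0]},{"hand":0,"travel":[-0.06,0.06,0.1],"angular":[-0.1,-0.1,0]},{"hand":0,"travel":[-0.06,0.06,0.1],"angular":[-0.1,-0.1,0]},{"hand":0,"travel":[-0.06,0.06,0.1],"angular":[-0.1,-0.1,0]},{"hand":0,"travel":[-0.06,0.06,0.1],"angular":[-0.1,-0.1,0]},{"hand":0,"travel":[-0.06,0.06,0.1],"angular":[-0.1,-0.1,0]},{"hand":0,"travel":[-0.06,0.06,0.1],"angular":[-0.1,-0.1,0]},{"hand":0,"travel":[-0.06,0.06,0.1],"angular":[-0.1,-0.1,0]}]';python3 -m creep '[{"hand":0,"travel":[0,0,-1],"angular":[0,0,0]},{"hand":0,"travel":[0,0,-3],"angular":[0,0,0]},{"hand":0,"travel":[0,0,-7],"angular":[0,0,0]},{"hand":0,"travel":[0,0,-11],"angular":[0,0,0]},{"hand":0,"travel":[0,0,-15],"angular":[0,0,0]},{"hand":0,"travel":[0,0,-15],"angular":[0,0,0]},{"hand":0,"travel":[0,0,-15],"angular":[0,0,0]},{"hand":0,"travel":[0,0,-15],"angular":[0,0,0]}]';python3 -c "
from h import *
go(570,0,150,0);go(599.5,-324.5,130,-4.8)"
```

```text
clock: 42.0
eef_pos: [497.0, 344.9, -19.1]
tool_rot: [-3.14, -0.001, 0.049]
force: [-0.3, -1.0, 4.3]
width: 44.9
clock: 42.8
eef_pos: [495.7, 344.4, 129.7]
tool_rot: [-3.141, 0.002, 0.049]
force: [-0.2, -0.8, -0.4]
width: 44.6
travel [5.74, 34.76, -2.04] angular [-0.0, 0.1, 2.8] q7 -0.21
travel [7.11, 67.32, -0.05] angular [-0.0, 0.1, 7.6] q7 -0.21
```

```bash
python3 -m creep '[{"hand":0,"travel":[0.8,5,-1],"angular":[0,0,1]},{"hand":0,"travel":[1.6,10,-2],"angular":[0,0,1]},{"hand":0,"travel":[2.4,15,-2],"angular":[0,0,2]},{"hand":0,"travel":[3.2,20,-2],"angular":[0,0,2]},{"hand":0,"travel":[4,25,-2],"angular":[0,0,3]},{"hand":0,"travel":[4.8,30,-2],"angular":[0,0,3]},{"hand":0,"travel":[5.6,35,-2],"angular":[0,0,4]},{"hand":0,"travel":[6,40,-2],"angular":[0,0,5]},{"hand":0,"travel":[6.3,45,-2],"angular":[0,0,5]},{"hand":0,"travel":[6.5,50,-2],"angular":[0,0,6]},{"hand":0,"travel":[6.7,55,-1],"angular":[0,0,7]},{"hand":0,"travel":[7,60,0],"angular":[0,0,7.6]},{"hand":0,"travel":[7.1,64,0],"angular":[0,0,7.6]},{"hand":0,"travel":[7.1,67.3,0],"angular":[0,0,7.6]},{"hand":0,"travel":[7.1,67.3,0],"angular":[0,0,7.6]},{"hand":0,"travel":[7.1,67.3,0],"angular":[0,0,7.6]},{"hand":0,"travel":[7.1,67.3,0],"angular":[0,0,7.6]},{"hand":0,"travel":[7.1,67.3,0],"angular":[0,0,7.6]},{"hand":0,"travel":[7.1,67.3,0],"angular":[0,0,7.6]}]';python3 look.py w19;python3 -c "
from h import *
s=ctrl.read_state();print(s['eef_pos'],s['width']);go(599.5,-324.5,-18.5,-4.8)"
```

```text
clock: 44.7
eef_pos: [599.9, -322.6, 129.4]
tool_rot: [-3.141, 0.002, -0.082]
force: [0.7, 0.3, 0.0]
width: 45.0
cam [ 605. -246.  308.] [ 2.84  0.   -0.08]
[ 599.79379128 -322.97212784  129.52268809] 44.771703411817626
travel [0.01, 0.16, 14.8] angular [-0.0, 0.1, 0.1] q7 0.7
```

```bash
python3 -m creep '[{"hand":0,"travel":[0,0.1,4],"angular":[0,0,0.1]},{"hand":0,"travel":[0,0.1,8],"angular":[0,0,0.1]},{"hand":0,"travel":[0,0.1,11],"angular":[0,0,0.1]},{"hand":0,"travel":[0,0.1,13],"angular":[0,0,0.1]},{"hand":0,"travel":[0,0.1,14.2],"angular":[0,0,0.1]},{"hand":0,"travel":[0,0.1,14.6],"angular":[0,0,0.1]},{"hand":0,"travel":[0,0.1,14.8],"angular":[0,0,0.1]},{"hand":0,"travel":[0,0.1,14.8],"angular":[0,0,0.1]},{"hand":0,"travel":[0,0.1,14.8],"angular":[0,0,0.1]},{"hand":0,"travel":[0,0.1,14.8],"angular":[0,0,0.1]}]';python3 -c "
from h import *
s=ctrl.read_state();print(s['force']);go(599.5,-324.5,-19.6,-4.8)"
```

```text
clock: 45.75
eef_pos: [600.1, -324.2, -17.5]
tool_rot: [3.141, 0.0, -0.084]
force: [0.9, -0.3, 0.4]
width: 45.2
[ 0.90771931 -0.32547841  0.44296579]
travel [-0.06, 0.03, 0.21] angular [0.0, 0.0, -0.0] q7 0.77
```

```bash
python3 -m creep '[{"hand":0,"travel":[-0.06,0,0.2],"angular":[0,0,0]},{"hand":0,"travel":[-0.06,0,0.2],"angular":[0,0,0]},{"hand":0,"travel":[-0.06,0,0.2],"angular":[0,0,0]},{"hand":1,"travel":[-0.06,0,0.2],"angular":[0,0,0]},{"hand":1,"travel":[-0.06,0,0.2],"angular":[0,0,0]},{"hand":1,"travel":[-0.06,0,0.2],"angular":[0,0,0]},{"hand":1,"travel":[-0.06,0,0.2],"angular":[0,0,0]},{"hand":1,"travel":[-0.06,0,0.2],"angular":[0,0,0]}]';python3 -m creep '[{"hand":1,"travel":[0,0,-4],"angular":[0,0,0]},{"hand":1,"travel":[0,0,-8],"angular":[0,0,0]},{"hand":1,"travel":[0,0,-12],"angular":[0,0,0]},{"hand":1,"travel":[0,0,-15],"angular":[0,0,0]},{"hand":1,"travel":[0,0,-15],"angular":[0,0,0]},{"hand":1,"travel":[0,0,-15],"angular":[0,0,0]},{"hand":1,"travel":[0,0,-15],"angular":[0,0,0]}]';python3 look.py w20 carton_center parts_tray;python3 -c "
from h import *
go(570,0,150,0);go(492.5,425.2,130,2.86)"
```

```text
clock: 46.55
eef_pos: [599.5, -324.2, -19.5]
tool_rot: [3.141, 0.0, -0.084]
force: [0.8, -1.1, 0.3]
width: 85.4
clock: 47.25
eef_pos: [598.7, -323.4, 129.1]
tool_rot: [-3.14, 0.003, -0.084]
force: [0.9, -0.3, 0.6]
width: 85.4
cam [ 604. -247.  308.] [ 2.84  0.   -0.08]
carton_center spot [ 600.2 -323.9   20.3] 0.72
carton_center rect [ 598.4 -323.1   67.9   46.3   86.6] 0.64 px 250 309 155 237
parts_tray spot [ 6.027e+02 -2.658e+02 -5.000e-01] 0.65
parts_tray rect [ 601.2 -277.6  202.4  151.    85.2] 0.6 px 179 377 0 247
travel [-5.61, -32.04, -2.03] angular [-0.0, 0.1, -4.8] q7 0.7
travel [-16.89, -73.76, 0.01] angular [-0.0, 0.1, -7.7] q7 0.7
```

Carton is back at its measured original place. Now the spool.

```bash
python3 -m creep '[{"hand":1,"travel":[-0.9,-5,-1],"angular":[0,0,-1]},{"hand":1,"travel":[-1.8,-10,-2],"angular":[0,0,-1]},{"hand":1,"travel":[-2.7,-15,-2],"angular":[0,0,-2]},{"hand":1,"travel":[-3.6,-20,-2],"angular":[0,0,-3]},{"hand":1,"travel":[-4.5,-25,-2],"angular":[0,0,-3]},{"hand":1,"travel":[-5.4,-30,-2],"angular":[0,0,-4]},{"hand":1,"travel":[-6.3,-35,-2],"angular":[0,0,-4]},{"hand":1,"travel":[-7.5,-40,-2],"angular":[0,0,-5]},{"hand":1,"travel":[-8.9,-45,-2],"angular":[0,0,-5]},{"hand":1,"travel":[-10.3,-50,-2],"angular":[0,0,-6]},{"hand":1,"travel":[-11.7,-55,-2],"angular":[0,0,-6]},{"hand":1,"travel":[-13.1,-60,-1],"angular":[0,0,-7]},{"hand":1,"travel":[-14.5,-65,0],"angular":[0,0,-7.7]},{"hand":1,"travel":[-15.9,-70,0],"angular":[0,0,-7.7]},{"hand":1,"travel":[-16.9,-73.8,0],"angular":[0,0,-7.7]},{"hand":1,"travel":[-16.9,-73.8,0],"angular":[0,0,-7.7]},{"hand":1,"travel":[-16.9,-73.8,0],"angular":[0,0,-7.7]},{"hand":1,"travel":[-16.9,-73.8,0],"angular":[0,0,-7.7]},{"hand":1,"travel":[-16.9,-73.8,0],"angular":[0,0,-7.7]},{"hand":1,"travel":[-16.9,-73.8,0],"angular":[0,0,-7.7]}]';python3 look.py w21 spool_center;python3 -c "
from h import *
go(492.5,425.2,-18.1,2.86)"
```

```text
clock: 49.5
eef_pos: [493.7, 423.4, 130.4]
tool_rot: [-3.141, 0.002, 0.047]
force: [0.0, 0.6, 0.1]
width: 85.8
cam [489. 500. 309.] [2.84 0.   0.05]
spool_center spot [496.  422.5  19.1] 0.78
spool_center rect [489.7 426.4  68.5  64.1 -61.9] 0.74 px 237 317 150 234
travel [-0.02, -0.04, 14.85] angular [-0.0, 0.1, -0.1] q7 -0.33
```

```bash
python3 -m creep '[{"hand":1,"travel":[-0.05,0,4],"angular":[0,0,0]},{"hand":1,"travel":[-0.05,0,8],"angular":[0,0,0]},{"hand":1,"travel":[-0.05,0,11],"angular":[0,0,0]},{"hand":1,"travel":[-0.05,0,13],"angular":[0,0,0]},{"hand":1,"travel":[-0.05,0,14.2],"angular":[0,0,0]},{"hand":1,"travel":[-0.05,0,14.9],"angular":[0,0,0]},{"hand":1,"travel":[-0.05,0,14.9],"angular":[0,0,0]},{"hand":1,"travel":[-0.05,0,14.9],"angular":[0,0,0]},{"hand":1,"travel":[-0.05,0,14.9],"angular":[0,0,0]}]';python3 -c "
from h import *
go(492.5,425.2,-18.1,2.86)"
```

```text
clock: 50.55
eef_pos: [493.1, 425.4, -17.4]
tool_rot: [-3.139, 0.0, 0.049]
force: [-0.2, 0.3, -0.1]
width: 85.2
travel [-0.06, 0.02, 0.07] angular [-0.1, 0.0, -0.1] q7 -0.24
```

```bash
python3 -m creep '[{"hand":1,"travel":[-0.06,0,0.07],"angular":[-0.1,0,0]},{"hand":1,"travel":[-0.06,0,0.07],"angular":[-0.1,0,0]},{"hand":0,"travel":[-0.06,0,0.07],"angular":[-0.1,0,0]},{"hand":0,"travel":[-0.06,0,0.07],"angular":[-0.1,0,0]},{"hand":0,"travel":[-0.06,0,0.07],"angular":[-0.1,0,0]},{"hand":0,"travel":[-0.06,0,0.07],"angular":[-0.1,0,0]},{"hand":0,"travel":[-0.06,0,0.07],"angular":[-0.1,0,0]},{"hand":0,"travel":[-0.06,0,0.07],"angular":[-0.1,0,0]},{"hand":0,"travel":[-0.06,0,0.07],"angular":[-0.1,0,0]}]';python3 -m creep '[{"hand":0,"travel":[0,0,-1],"angular":[0,0,0]},{"hand":0,"travel":[0,0,-3],"angular":[0,0,0]},{"hand":0,"travel":[0,0,-7],"angular":[0,0,0]},{"hand":0,"travel":[0,0,-11],"angular":[0,0,0]},{"hand":0,"travel":[0,0,-15],"angular":[0,0,0]},{"hand":0,"travel":[0,0,-15],"angular":[0,0,0]},{"hand":0,"travel":[0,0,-15],"angular":[0,0,0]},{"hand":0,"travel":[0,0,-15],"angular":[0,0,0]}]';python3 -c "
from h import *
go(570,0,150,0);go(610.3,-201.5,130,-4.7)"
```

```text
clock: 51.45
eef_pos: [492.5, 425.6, -17.3]
tool_rot: [-3.141, 0.0, 0.049]
force: [-0.6, -0.2, 5.4]
width: 62.0
clock: 52.25
eef_pos: [490.9, 424.7, 130.9]
tool_rot: [3.141, 0.003, 0.049]
force: [-0.7, -0.5, -3.8]
width: 62.0
travel [5.81, 42.81, -1.89] angular [0.1, 0.2, 2.8] q7 -0.33
travel [8.86, 63.13, 0.12] angular [0.1, 0.2, 7.5] q7 -0.33
```

```bash
python3 -m creep '[{"hand":0,"travel":[0.7,4.5,-1],"angular":[0,0,1]},{"hand":0,"travel":[1.4,9,-2],"angular":[0,0,1]},{"hand":0,"travel":[2.1,13.5,-2],"angular":[0,0,2]},{"hand":0,"travel":[2.8,18,-2],"angular":[0,0,2]},{"hand":0,"travel":[3.5,23,-2],"angular":[0,0,3]},{"hand":0,"travel":[4.2,28,-2],"angular":[0,0,3]},{"hand":0,"travel":[4.9,33,-2],"angular":[0,0,4]},{"hand":0,"travel":[5.6,38,-2],"angular":[0,0,5]},{"hand":0,"travel":[6.3,43,-2],"angular":[0,0,5]},{"hand":0,"travel":[7,48,-2],"angular":[0,0,6]},{"hand":0,"travel":[7.7,53,-1],"angular":[0,0,7]},{"hand":0,"travel":[8.4,58,0],"angular":[0,0,7.5]},{"hand":0,"travel":[8.8,61,0],"angular":[0,0,7.5]},{"hand":0,"travel":[8.9,63.1,0],"angular":[0,0.2,7.5]},{"hand":0,"travel":[8.9,63.1,0],"angular":[0,0.2,7.5]},{"hand":0,"travel":[8.9,63.1,0],"angular":[0,0.2,7.5]},{"hand":0,"travel":[8.9,63.1,0],"angular":[0,0.2,7.5]},{"hand":0,"travel":[8.9,63.1,0],"angular":[0,0.2,7.5]},{"hand":0,"travel":[8.9,63.1,0],"angular":[0,0.2,7.5]}]';python3 -c "
from h import *
ctrl.get_image('wrist');s=ctrl.read_state();print(s['eef_pos'],s['width']);go(610.3,-201.5,-16,-4.7)"
```

```text
clock: 54.15
eef_pos: [610.8, -199.7, 131.0]
tool_rot: [3.141, 0.0, -0.08]
force: [-0.1, -1.0, -3.5]
width: 61.8
[ 610.85820655 -200.04883014  131.19404074] 62.09811676447199
travel [-0.05, 0.14, 14.72] angular [0.0, -0.0, 0.1] q7 0.55
```

```bash
python3 -m creep '[{"hand":0,"travel":[-0.05,0.1,4],"angular":[0,0,0]},{"hand":0,"travel":[-0.05,0.1,8],"angular":[0,0,0]},{"hand":0,"travel":[-0.05,0.1,11],"angular":[0,0,0]},{"hand":0,"travel":[-0.05,0.1,13],"angular":[0,0,0]},{"hand":0,"travel":[-0.05,0.1,14.2],"angular":[0,0,0]},{"hand":0,"travel":[-0.05,0.1,14.6],"angular":[0,0,0]},{"hand":0,"travel":[-0.05,0.1,14.7],"angular":[0,0,0]},{"hand":0,"travel":[-0.05,0.1,14.7],"angular":[0,0,0]},{"hand":0,"travel":[-0.05,0.1,14.7],"angular":[0,0,0]},{"hand":0,"travel":[-0.05,0.1,14.7],"angular":[0,0,0]}]';python3 -c "
from h import *
s=ctrl.read_state();print(s['force']);go(610.3,-201.5,-17.4,-4.7)"
```

```text
clock: 55.2
eef_pos: [611.0, -201.3, -14.8]
tool_rot: [3.141, -0.002, -0.08]
force: [0.5, 0.1, -3.9]
width: 62.0
[ 0.47040794  0.11059058 -3.906412  ]
travel [-0.07, 0.03, 0.26] angular [0.1, -0.1, 0.1] q7 0.64
```

```bash
python3 -m creep '[{"hand":0,"travel":[-0.05,0,0.25],"angular":[0,0,0]},{"hand":0,"travel":[-0.05,0,0.25],"angular":[0,0,0]},{"hand":0,"travel":[-0.05,0,0.25],"angular":[0,0,0]},{"hand":1,"travel":[-0.05,0,0.25],"angular":[0,0,0]},{"hand":1,"travel":[-0.05,0,0.25],"angular":[0,0,0]},{"hand":1,"travel":[-0.05,0,0.25],"angular":[0,0,0]},{"hand":1,"travel":[-0.05,0,0.25],"angular":[0,0,0]},{"hand":1,"travel":[-0.05,0,0.25],"angular":[0,0,0]}]';python3 -m creep '[{"hand":1,"travel":[0,0,-4],"angular":[0,0,0]},{"hand":1,"travel":[0,0,-8],"angular":[0,0,0]},{"hand":1,"travel":[0,0,-12],"angular":[0,0,0]},{"hand":1,"travel":[0,0,-16],"angular":[0,0,0]},{"hand":1,"travel":[0,0,-20],"angular":[0,0,0]},{"hand":1,"travel":[0,0,-24],"angular":[0,0,0]},{"hand":1,"travel":[0,0,-24],"angular":[0,0,0]},{"hand":1,"travel":[0,0,-24],"angular":[0,0,0]},{"hand":1,"travel":[0,0,-24],"angular":[0,0,0]}]';python3 look.py w22 spool_center carton_center parts_tray brick_center cradle;python3 -c "
from h import *
for c in ('scene',):
    ctrl.get_image(c)
    for t in 'heatsink_center hex_keys_center terminals_center brick_center'.split():print(t,[(d['at'].round(0) if hasattr(d['at'],'round') else d['at'],round(d['confidence'],2)) for d in ctrl.spot_point(c,t)[:2]])
"
```

```text
clock: 56.0
eef_pos: [610.6, -201.3, -17.2]
tool_rot: [3.14, -0.002, -0.08]
force: [-0.2, 0.5, 0.9]
width: 85.8
clock: 56.9
eef_pos: [609.3, -200.4, 221.5]
tool_rot: [3.141, 0.0, -0.08]
force: [0.3, -0.3, -0.6]
width: 85.4
cam [ 614. -124.  400.] [ 2.84  0.   -0.08]
spool_center spot [ 608.3 -201.3   18.3] 0.59
spool_center rect [ 608.9 -199.5   66.9   63.9   85.4] 0.67 px 249 310 141 204
carton_center spot [ 602.8 -322.8   19.9] 0.81
carton_center rect [ 598.2 -318.9   77.4   45.2   86.4] 0.92 px 259 298 244 304
carton_center rect [ 602.8 -252.7  215.1  140.1   85.2] 0.26 px 210 346 120 306
parts_tray spot [ 6.019e+02 -2.632e+02  1.000e-01] 0.62
parts_tray spot [ 407.3 -277.    20.4] 0.47
parts_tray rect [ 602.4 -262.6  229.3  149.6   85.3] 0.73 px 210 346 121 305
parts_tray rect [ 408.2 -271.2  123.4   77.3  -81.7] 0.66 px 69 160 185 294
brick_center spot [ 407.3 -276.8   19.2] 0.96
brick_center rect [ 413.5 -272.4  101.    54.5  -81. ] 0.8 px 79 146 203 289
cradle spot [ 412.  -270.4    1.2] 0.69
cradle rect [ 405.3 -272.1  122.3   77.5  -81.9] 0.84 px 70 160 186 293
heatsink_center [([412.4, -277.9, 17.8], 0.65), ([644.2, 18.6, 6.6], 0.56)]
hex_keys_center [([631.4, 148.2, 13.9], 0.58)]
terminals_center [([498.6, -473.7, 5.2], 0.74)]
brick_center [([381.8, -430.5, 16.5], 0.93), ([410.7, -278.8, 20.5], 0.82)]
```

View pics/w22.png

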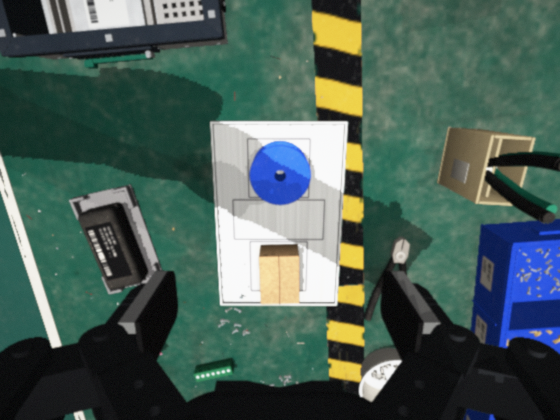

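```bash
python3 -c "
from cell import ctrl
print(ctrl.finish_job())"
```

```text
the job is handed in; nothing more can be done
None
```

The job is done in the order asked and handed in at about 57 s of the 141 s allowed. I moved the carton and then the spool onto the mat, laid the black brick flat in the cradle, then put the carton and the spool back in the tray.

**Last checks, from the wrist and scene cameras:**

| Thing | Before (mm) | After (mm) |
|---|---|---|
| Carton | about (599, -324) | about (599–600, -324), long side 86.6° against the tray's 85.2° |
| Spool | about (609, -201) | about (608, -201) |
| Brick | in the tray | about (407, -277), flat between the posts; cradle centre about (408, -275) |
| Heat sink, hex keys, terminal block | – | unchanged to within a few mm |

The pink look-alike was left alone.

**What failed or disagreed:**
- **First grasps:** two closings on the carton gripped nothing. The real fingertips were at least 30 mm above the reported tool point, so the fingers shut above it. I went lower by reported height and watched the opening and the wrist force.
- **Finger width:** the reported opening read about 2 mm under the true widths.
- **Detections:** the networks gave a few wrong answers, such as a heat sink in the cradle, which I checked against the pictures and ignored.

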